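Take the ointment saucepan off the heat and give the kettle full power

TASK

The ointment base in the saucepan is ready. Take the lid from its sloping rest beside the hotplate and cover the saucepan where it stands, then slide the covered pan by its handle along the glass, without lifting or tipping it, until it stands inside the unheated middle ring. Then turn the knob of the ring it came from fully off and the kettle's knob fully up; leave the kettle and the things on the bench where they are.

Things in the scene. Friction and masses are not known exactly. Their poses are not given: they have to be found in the camera images.
- hob: White fixed bench hotplate, 524 mm wide (y). Origin on the bench under the middle ring's centre; x to the back, y left, z up. Level black glass 85 mm above the bench, x -100 to +108 mm, with three 170 mm rings in a row. In front of it (-x) a panel slopes down at 27 degrees, from x = -105 mm at glass height to x = -187 mm at height 40 mm, with one knob before each outer ring.
- ring_left (a point): Centre of the left (hob +y) heated ring (concentric circles), on the glass, 175 mm from the middle ring's centre; axes as the hob. The pan starts on this or the right ring, the kettle on the other.
- ring_rest (a point): Centre of the middle, unheated rest ring (a single circle, 170 mm across), on the glass; axes as the hob.
- ring_right (a point): Centre of the right (hob -y) heated ring (concentric circles), on the glass, 175 mm from the middle ring's centre; axes as the hob.
- pan_center (a point): Steel saucepan, 142 mm outside diameter at the rim, 132 mm at the base, 75 mm high, wall 3 mm, 0.6 kg, open top; this point lies on its axis half-way up, 37.5 mm above its underside; z up along its axis, its straight handle points along its own -x, roughly towards the robot.
- pan_handle: The pan's black handle bar, fixed to the pan: 118 mm long (x), 22 mm wide (y), 14 mm thick, rising 0.1 rad to its free end. Origin in the bar's middle, 137 mm from the pan's axis, 66 mm above the pan's underside (151 mm above the bench); axes as the pan, free end at -x. At the start it hangs over the knob of the pan's ring.
- lid_knob (a point): Steel lid, 149 mm across, 0.2 kg. Point: middle of its black top knob (35 mm across), on the axis, 44 mm above the lid's underside; knob top 14 mm above it, plate 24 mm below. Under the plate's rim a lip 10 mm deep, tapered from 106 to 122 mm across, drops into the pan's mouth (134 mm inside). z up along the axis. Seated, this point is 71.5 mm above pan_center.
- lid_rest_mid (a point): Fixed steel lid rest on the bench, left or right of the hotplate: a plate 150 mm long, 100 mm wide, sloping down at 30 degrees towards its own -x (roughly the robot), with a lip at its lower edge. Point: middle of the plate, 50 mm above the bench; x to its back, z up. The lid lies in it at the start, its axis square to the plate, so leaning 30 degrees to -x.
- kettle_center (a point): Steel water kettle with a spout and an arched handle on top, 140 mm in diameter, 140 mm high, 0.9 kg, standing on the other heated ring; this point is on its axis, 50 mm above its underside; the spout points along its own +x. To be left alone.
- knob_left (a joint): Angle of the left knob (serves the left ring), rad: 0 = off, bar pointing straight up the slope to the glass; turns clockwise, as seen looking down on the panel, to 1.5 = full power, bar pointing right. Stops at both ends; stays where it is left (friction about 0.05 N m).
- knob_left_grip (a point): Left knob: black disc 54 mm across, 6 mm thick, on the panel, with a bar grip 50 mm long and 14 mm thick reaching 36 mm above the panel. Point on the knob's axis, 24 mm above the panel; z is the axis, square out of the slope (leaning to the robot), x along the bar to its white pointer mark (turns with the knob), y across the bar.
- knob_right (a joint): The same for the right knob (right ring), rad: 0 = off, 1.5 = full power, clockwise.
- knob_right_grip (a point): Right knob, as the left one; point on its axis, 24 mm above the panel.
- bottle_mid (a point): Amber glass bottle, 64 mm in diameter, 110 mm high, on the bench behind the hotplate; point half-way up. Leave it.
- jar_mid (a point): White plastic ointment jar, 72 mm in diameter, 70 mm high, on the bench behind the hotplate; point half-way up. Leave it.
- spatulas_mid (a point): Steel beaker, 72 mm in diameter, 110 mm high, with wooden-handled spatulas that reach 190 mm up, on the bench beside the hotplate; point half-way up the beaker. Leave it.
Things that resemble listed ones, but are neither listed nor needed, are in the scene too. What is shaped like the part that bears lid_knob but blue or yellow is not meant. Leave any green look-alike of the part that bears kettle_center alone.

How it is judged (in metres and radians):
On the way, in this order (a step that is already met when the one before it is completed fails the run):
1. the lid sits squarely in the mouth of the saucepan, which still stands on its heated ring (horizontal distance between lid_knob and pan_center below 0.01 m and z of lid_knob in the frame of pan_center between 0.066 and 0.0765 m and angle between lid_knob's own z axis and vertical below 0.08 rad and (horizontal distance between pan_center and ring_left below 0.03 m or horizontal distance between pan_center and ring_right below 0.03 m)), for 0.2 s.
2. the covered pan, moved by its handle, is between its heated ring and the middle ring (horizontal distance between lid_knob and pan_center below 0.01 m and z of lid_knob in the frame of pan_center between 0.066 and 0.0765 m and angle between lid_knob's own z axis and vertical below 0.08 rad and contact force between the fingers and pan_handle above 0.5 N and (y of pan_center in the frame of hob between 0.04 and 0.14 m or y of pan_center in the frame of hob between -0.14 and -0.04 m)), for 0.1 s.
3. the covered pan stands inside the middle ring (horizontal distance between lid_knob and pan_center below 0.01 m and z of lid_knob in the frame of pan_center between 0.066 and 0.0765 m and angle between lid_knob's own z axis and vertical below 0.08 rad and horizontal distance between pan_center and ring_rest below 0.015 m and angle between pan_center's own z axis and vertical below 0.06 rad and z of pan_center in the frame of hob below 0.1265 m), for 0.2 s.
4. the knob of the ring the pan came from is turned off (((y of kettle_center in the frame of hob above 0.1 m and value of joint knob_right below 0.1 rad) or (y of kettle_center in the frame of hob below -0.1 m and value of joint knob_left below 0.1 rad))), for 0.2 s.
At the end, for the whole second after the job is handed in: Saucepan at rest flat on the glass, centre within 15 mm of the middle ring's; lid seated level in its mouth (within 10 mm of centre, 5 mm of full depth, 0.08 rad); knob of the ring the pan came from below 0.1 rad (off), the kettle's knob above 1.38 rad (full) (all of step 3 and ((y of kettle_center in the frame of hob above 0.1 m and value of joint knob_right below 0.1 rad) or (y of kettle_center in the frame of hob below -0.1 m and value of joint knob_left below 0.1 rad)) and ((y of kettle_center in the frame of hob above 0.1 m and value of joint knob_left above 1.38 rad) or (y of kettle_center in the frame of hob below -0.1 m and value of joint knob_right above 1.38 rad)) and linear speed of pan_handle below 0.01 m/s); the robot touches nothing.
It fails at once if the saucepan is lifted more than 6 mm off the glass, or tipped (z of pan_center in the frame of hob above 0.1285 m or angle between pan_center's own z axis and vertical above 0.12 rad).
It fails at once if the kettle is shifted by more than 20 mm or tipped (distance of kettle_center from where it was at the start of the episode above 0.02 m or angle between kettle_center's own z axis and vertical above 0.2 rad).
It fails at once if a thing on the bench (bottle, jar, spatulas) is shifted by more than 30 mm (distance of any of bottle_mid, jar_mid, spatulas_mid from where it was at the start of the episode above 0.03 m).
It also fails if it takes over 72 s, if anything falls off the work surface, if the arm or the gripper's body presses on something with over 40 N, if the wrist force passes 120 N, or if a joint passes its speed limit or range.

ROBOT

A 7-joint arm with a two-finger parallel gripper is mounted at the origin on the work surface. World frame = base frame: x ahead of the robot, y to its left, z up, the work surface at z = 0. Lengths are in m, angles in degrees, forces in N, time in s.
With the tool pointing down it reaches from about 0.425 to 1.025 m from the base axis. Payload 9.4 kg.
Tool frame: the origin (TCP) lies at the very end of the fingers, on their centre line; the grasp point (between the pads) lies 19 mm behind it (ctrl.hold_point_z is the distance from the TCP to the grasp point, in m); z points along the fingers, y is the line along which they close (so a half turn about z gives the same grasp; the last joint's range is limited). The gripper opens to 93 mm and grips with 3 to 60 N. Pads are 15 mm wide; open, the fingers measure 128 mm over their backs; the gripper's body (75 mm by 188 mm) begins 65 mm behind the grasp point.
Start: joints at [-78.306, 34.337, -0.143, 91.639, 0.103, 54.024, -4.572], TCP at [0.201, 0.697, 0.219] pointing down, gripper open.
Joint ranges: [-147.43, 147.43], [-19.82, 112.94], [-74.19, 73.91], [6.32, 146.72], [-59.91, 239.91], [6.04, 106.73], [-150.56, 150.56]. Speed limits (degrees/s): [127.2, 127.2, 172.46, 172.46, 180, 180, 180].

INTERFACE

Orientations are given as [roll, pitch, yaw] about the fixed x, y, z axes, in that order (R = Rz(yaw) Ry(pitch) Rx(roll)).
In Python, from plant import sensors, viewer, ctrl, boxes_of, trace gives the robot as it stands.
- The arm moves only by the tool drive_tool, never from a script. Its argument "increments" is a list of rows, each a list of 3 entries, a list of its own where there are three numbers: the shift along the world's x, y, z as a fraction of full scale, then the turn, a rotation vector about the world's x, y, z as a fraction of full scale, then the gripper's target within -1 to 1 (shut at 1, half-way at 0, fully open at -1). A call has 1 to 8 rows; each row is the pose to reach, as a shift and turn from the pose commanded when the call began; what a row does not reach only later rows make up. Full scale, the value 1, is 0.4 m for a shift and 120 degrees for a turn. A row lasts 1/10 s, in which the tool goes at most 50 mm and 8.59 degrees, less where a joint would pass 70% of its speed; a pose out of reach is approached as far as the arm can. A call with a number of a shift or a turn outside -1 to 1 is refused whole. A call with a gripper value outside its range is refused whole. The fingers move at their own pace and stop on an object; "grip_force" is the grip in N (left out, the last holds). Time passes only in rows, so rows that repeat a pose let the fingers close. It gives the time, the measured TCP pose, the force, the opening and the grip force at its end, in the units of the state.
- sensors.sense(): the state, without advancing time (a new reading comes with each control period).
- viewer.camera(name): name is "scene" or "side" or "wrist"; returns the picture (400x640x3 uint8, red, green, blue); there is no depth.
- viewer.get_calibration(name): a dict with "fx", "fy", "cx", "cy" (pixels), "R" (3x3) and "t" (3): a world point X has camera coordinates R X + t; the wrist camera has in their place "mount" (4x4, takes a point from camera to tool coordinates, whose origin is the TCP and whose axes are the flange's). Camera axes: x right, y down, z forward; pixel columns grow to the right and rows downward; lengths in m; the calibration is good to about 2 mm. The wrist camera is an equidistant fisheye: a pixel r from the principal point sees the ray r / f radians off the axis. A picture is of the moment at which its call begins: read the wrist's pose just before it. get_calibration takes no time and is no camera call.
- ctrl.finish_job(): hands the job in; it is judged then, once.
Trained networks look in the newest picture that a camera, given by its name, has taken for a name from the list of things; names that differ only in an ending like _2 or _b are one class to them, and where a whole thing is asked for, a point or a joint stands for the part that bears it (a point fixed in the world has none). Each returns a list of dicts, best first, with "p" (0 to 1); they miss things now and then, are a little off and sometimes report something else, mostly with a low value. They report only what shows in the picture. A call takes as long as a camera call. They do not tell look-alikes from the thing itself.
- boxes_of(camera, name): "point" ([x, y, z] in m, in world coordinates, good to about 4 mm: the middle of the surface that is visible of it).
- trace(camera, name): "region" (400x640 bool, what is visible of it).
The state is a dict: "time": time; "joints": joint angles; "qd": joint speeds; "joint_efforts": joint torques, N m; "tool_pos": TCP position; "eef_rot": TCP orientation; "contact_force": force on the tool from outside, world axes, zero at the start; "moment": the same for the moment, N m; "width": opening from 0.0 (shut) to 1.0 (fully open); "finger_force": force on a finger pad.
Only numpy, scipy, OpenCV 4.12 (cv2) and the standard library are available. Lean on these libraries where they do the work, as an engineer would, in place of code of your own. Each camera call takes 0.05 s, during which the arm holds its last target. There are 200 camera calls.

## Working session

There is one attempt and no reset: what is moved stays moved. The work goes in short steps, Python scripts to look and compute and a tool call to move; the robot and the scene stay as the last step left them, time stands still between calls to the robot, and variables do not carry over. Pictures are saved under pics/ and viewed, at most 10 in all, crops included, and the job is handed in when it is done.

Besides the shell and the picture viewer there is one more tool, called after "Emit:" as name(argument=value, ...) on one line, values as JSON. drive_tool: Moves the arm, as the interface text tells. Shift numbers are shares of 0.4 m and turn numbers shares of 120 degrees, none past 1 either way. Its arguments: {"type":"object","properties":{"increments":{"type":"array","items":{"type":"array"}},"grip_force":{"type":"number"}},"required":["increments"]}

```bash
mkdir -p pics; ls; cat > h.py <<'E'
import numpy as np, cv2
from plant import sensors, viewer, ctrl, boxes_of, trace
def save(n,im): cv2.imwrite('pics/'+n,np.ascontiguousarray(im[...,::-1]))
def proj(c,X):
    k=viewer.get_calibration(c); p=np.array(k['R'])@np.array(X)+np.array(k['t'])
    return np.array([k['fx']*p[0]/p[2]+k['cx'],k['fy']*p[1]/p[2]+k['cy']])
def ray(c,u,v,z):
    k=viewer.get_calibration(c);R=np.array(k['R']);t=np.array(k['t'])
    o=-R.T@t; d=R.T@np.array([(u-k['cx'])/k['fx'],(v-k['cy'])/k['fy'],1]); return o+d*(z-o[2])/d[2]
E
python3 - <<'E'
from h import *
s=sensors.sense(); print(s)
a=viewer.camera('scene'); b=viewer.camera('side'); save('a.png',a); save('b.png',b)
for c in ('scene','side'):
    for n in ['hob','pan_center','pan_handle','lid_knob','lid_rest_mid','kettle_center','knob_left_grip','bottle_mid','jar_mid','spatulas_mid']:
        r=boxes_of(c,n)
        for q in r[:4]: print(c,n,round(q['p'],2),np.round(q['point'],3),proj(c,q['point']).round())
E
```

```text
pics
{'time': 0.0, 'joints': array([-78.30724252,  34.38669852,  -0.14570132,  91.67844893,
         0.10518511,  54.02310655,  -4.572576  ]), 'qd': array([ 0.07378486,  0.00357887,  0.07214435,  0.00580648, -0.08642848,
        0.09491791, -0.03670931]), 'joint_efforts': array([-4.40039548e-05, -7.65081239e+01,  1.49746321e+00, -2.52360964e+01,
       -5.24376996e-02,  1.68662088e-02,  1.39340532e-04]), 'tool_pos': array([0.20079611, 0.69615656, 0.21774794]), 'eef_rot': array([-1.79912374e+02,  9.75459023e-03,  1.63916834e+02]), 'contact_force': array([-0.63555261,  0.14755486,  0.30020664]), 'moment': array([-0.00123611,  0.02349301,  0.01343495]), 'finger_force': 0.0, 'width': 1.0043084567237262}
scene hob 0.89 [ 0.602 -0.019  0.09 ] [313. 245.]
scene hob 0.72 [ 0.459 -0.139  0.16 ] [249. 231.]
scene pan_center 0.93 [ 0.574 -0.149  0.115] [277. 264.]
scene pan_handle 0.54 [ 0.459 -0.14   0.155] [249. 233.]
scene pan_handle 0.39 [ 0.761 -0.088  0.074] [341. 293.]
scene lid_knob 0.98 [0.485 0.596 0.016] [387. 142.]
scene lid_knob 0.79 [0.514 0.363 0.083] [362. 165.]
scene lid_knob 0
[... 601 characters left out ...]
an_handle 0.54 [ 0.447 -0.134  0.156] [366. 256.]
side lid_knob 0.95 [0.497 0.356 0.063] [288. 194.]
side lid_knob 0.94 [0.47  0.594 0.022] [252. 176.]
side lid_knob 0.59 [0.68  0.439 0.019] [313. 176.]
side lid_knob 0.28 [ 0.479 -0.018  0.078] [348. 248.]
side lid_rest_mid 0.55 [0.452 0.352 0.015] [280. 208.]
side kettle_center 0.94 [0.206 0.222 0.082] [239. 242.]
side kettle_center 0.76 [0.571 0.163 0.159] [335. 191.]
side knob_left_grip 0.71 [0.427 0.183 0.076] [300. 222.]
side bottle_mid 0.59 [ 0.429 -0.166  0.074] [367. 283.]
side bottle_mid 0.58 [ 0.744 -0.079  0.079] [416. 224.]
side jar_mid 0.64 [0.737 0.099 0.067] [379. 202.]
side spatulas_mid 0.68 [ 0.51  -0.34   0.094] [430. 303.]
```

View pics/a.png

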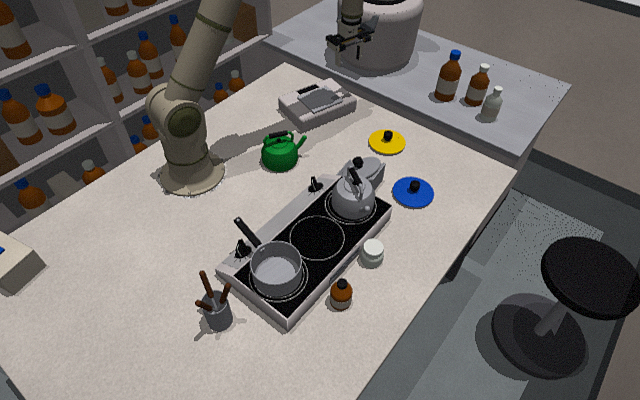

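View pics/b.png

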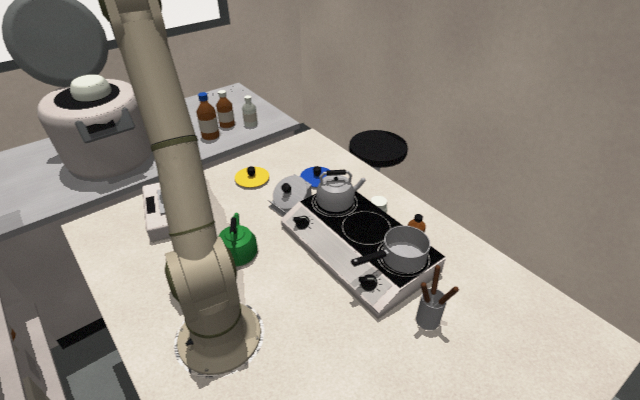

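Lid look-alikes are yellow at scene (387,142), blue at scene (413,193), and steel on the sloping rest at about (358,163). I choose the steel one. The pan is on the right ring and the kettle on the left. The green kettle at (281,150) is a decoy.

```bash
python3 - <<'E'
from h import *
a=cv2.imread('pics/a.png'); b=cv2.imread('pics/b.png')
save('c.png',cv2.resize(a[148:328,205:405],None,fx=3.3,fy=3.3,interpolation=cv2.INTER_CUBIC)[...,::-1])
save('d.png',cv2.resize(b[165:320,265:450],None,fx=3.8,fy=3.8,interpolation=cv2.INTER_CUBIC)[...,::-1])
for c in ('scene','side'):
    k=viewer.get_calibration(c); print(k['fx'],(-np.array(k['R']).T@np.array(k['t'])).round(3))
k=viewer.get_calibration('wrist');print({x:np.round(v,3) for x,v in k.items()}, ctrl.hold_point_z)
E
```

```text
433.40179296839347 [ 1.081 -0.609  1.169]
412.6995852403322 [-0.186 -0.713  1.069]
{'fx': np.float64(309.707), 'fy': np.float64(309.707), 'cx': np.float64(317.129), 'cy': np.float64(195.004), 'mount': array([[ 0.   , -0.958, -0.288,  0.08 ],
       [ 1.   ,  0.   ,  0.001, -0.   ],
       [-0.001, -0.288,  0.958, -0.166],
       [ 0.   ,  0.   ,  0.   ,  1.   ]])} 0.0188
```

View pics/c.png

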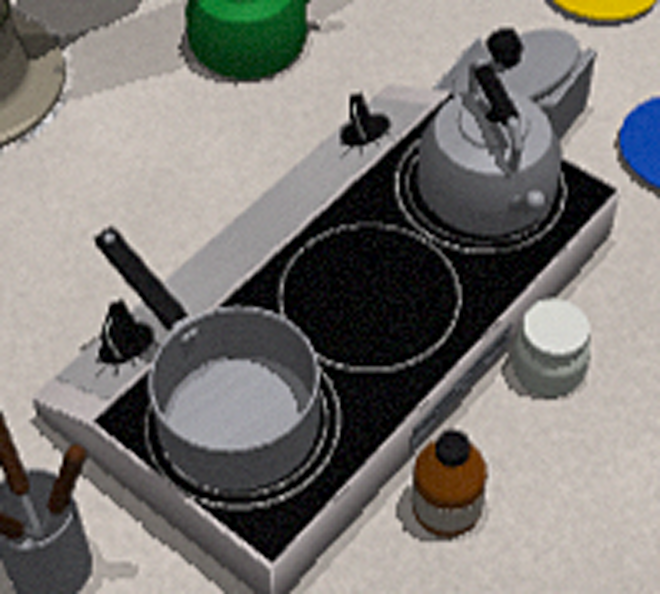

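View pics/d.png

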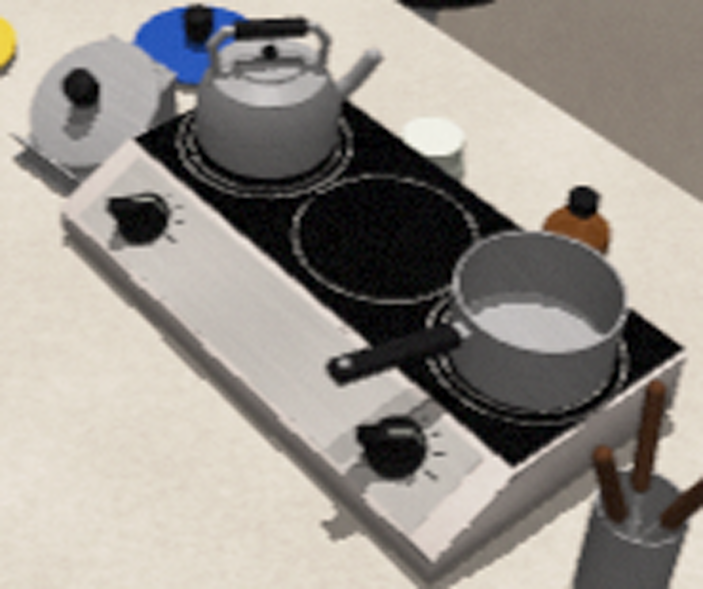

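The crop confirms the choice: a steel lid with a black knob lies on the rest, at scene (357,162) and side (286,188). Now I compute hob, pan, lid and knob positions from these pixels.

```bash
cat >> h.py <<'E'
from scipy.optimize import least_squares
C=lambda p:(np.array(p)/3.3+[205,148]); D=lambda p:(np.array(p)/3.8+[265,165])
def tri(pc,pd):
    f=lambda X:np.r_[proj('scene',X)-pc,proj('side',X)-pd]
    r=least_squares(f,[.5,0,.1]); return r.x,np.abs(r.fun).max()
E
python3 - <<'E'
from h import *
np.set_printoptions(suppress=True,precision=4)
for n,p in dict(ringL=(279,300),ringR=(462,296),ringT=(368,223),ringB=(365,370)).items(): print('scene',n,ray('scene',*C(p),.085))
for n,p in dict(L=(294,232),R=(480,243),T=(385,176),B=(388,301)).items(): print('side',n,ray('side',*D(p),.085))
for n,p in dict(fr=(97,418),br=(272,560),bl=(617,192),fl=(452,97)).items(): print('scene corner',n,ray('scene',*C(p),.085))
for n,p in dict(fr=(515,467),br=(683,348),fl=(137,143)).items(): print('side corner',n,ray('side',*D(p),.085))
for n,p in dict(L=(150,382),R=(321,362)).items(): print('scene panrim',n,ray('scene',*C(p),.16))
for n,p in dict(T=(234,307),).items(): print('scene panrim',n,ray('scene',*C(p),.16))
for n,p in dict(L=(453,287),R=(626,303),T=(540,231),B=(539,352)).items(): print('side panrim',n,ray('side',*D(p),.16))
print('lidknob',tri(C((503,47)),D((81,87))))
print('handle tip',tri(C((108,240)),D((340,366))))
print('kettle handle mid',tri(C((493,92)),D((270,28))))
print('knobL top',tri(C((357,100)),D((120,207))))
print('knobR top',tri(C((120,310)),D((370,435))))
for c in('scene','side'):
  for n in ['pan_handle','knob_left_grip','knob_right_grip']:
    for q in trace(c,n)[:3]:
        m=q['region']; ys,xs=np.nonzero(m); print(c,n,round(q['p'],2),m.sum(),xs.mean(),ys.mean(),xs.min(),xs.max(),ys.min(),ys.max())
E
```

```text
scene ringL [ 0.5303 -0.0452  0.085 ]
scene ringR [0.6596 0.0665 0.085 ]
scene ringT [0.5365 0.079  0.085 ]
scene ringB [ 0.6408 -0.0544  0.085 ]
side L [0.528  0.0676 0.085 ]
side R [ 0.6525 -0.0483  0.085 ]
side T [0.6478 0.0737 0.085 ]
side B [ 0.5355 -0.0508  0.085 ]
scene corner fr [ 0.4911 -0.2406  0.085 ]
scene corner br [ 0.6971 -0.2438  0.085 ]
scene corner bl [0.7032 0.2669 0.085 ]
scene corner fl [0.4977 0.2679 0.085 ]
side corner fr [ 0.4892 -0.2471  0.085 ]
side corner br [ 0.6955 -0.2469  0.085 ]
side corner fl [0.4896 0.2596 0.085 ]
scene panrim L [ 0.5409 -0.2145  0.16  ]
scene panrim R [ 0.6377 -0.11    0.16  ]
scene panrim T [ 0.5432 -0.1144  0.16  ]
side panrim L [ 0.5335 -0.1223  0.16  ]
side panrim R [ 0.6313 -0.2219  0.16  ]
side panrim T [ 0.6397 -0.1199  0.16  ]
side panrim B [ 0.5358 -0.2153  0.16  ]
lidknob (array([0.4957, 0.3638, 0.0866]), np.float64(0.24059832442759443))
handle tip (array([ 0.4043, -0.1294,  0.1576]), np.float64(0.2612913182066734))
kettle handle mid (array([0.5949, 0.189 , 0.2177]), np.float64(0.23155303224822887))
knobL top (array([0.423
[... 166 characters left out ...]
333333334 232.47321428571428 234 264 217 251
scene knob_left_grip 0.52 118 314.8728813559322 184.38983050847457 310 321 177 190
scene knob_right_grip 0.8 222 242.2072072072072 248.92342342342343 235 251 239 257
scene knob_right_grip 0.7 10148 305.40904611746157 247.8560307449744 215 392 174 329
scene knob_right_grip 0.31 569 340.52548330404215 293.7328646748682 330 351 278 309
side pan_handle 0.82 282 368.6241134751773 257.37943262411346 350 388 250 265
side pan_handle 0.68 863 288.80417149478563 191.9188876013905 272 306 176 209
side knob_left_grip 0.68 147 300.6258503401361 221.6530612244898 293 307 216 228
side knob_right_grip 0.75 257 367.44357976653697 281.84435797665367 358 376 273 290
```

```bash
cat >> h.py <<'E'
from scipy.spatial.transform import Rotation as Ro
np.set_printoptions(suppress=True,precision=4)
def down(yaw=180,tilt=0,tyaw=0):
    "tool down, then leaned tilt deg so that z gains +x turned by tyaw; yaw 180: tool x to -x"
    return Ro.from_euler('z',tyaw,degrees=True)*Ro.from_euler('y',-tilt,degrees=True)*Ro.from_euler('z',-tyaw,degrees=True)*Ro.from_euler('xyz',[180,0,yaw],degrees=True)
def go(p,R):
    s=sensors.sense(); R0=Ro.from_euler('xyz',s['eef_rot'],degrees=True)
    d=np.array(p)-s['tool_pos']; w=np.degrees((R*R0.inv()).as_rotvec())
    print('t',s['time'],'shift',(d/.4).round(4),'turn',(w/120).round(4),'rows>=',max(np.linalg.norm(d)/.05,np.linalg.norm(w)/8.59).round(1))
def wray(u,v,s):
    k=viewer.get_calibration('wrist'); x,y=(u-k['cx'])/k['fx'],(v-k['cy'])/k['fy']; r=np.hypot(x,y)
    d=np.array([np.sin(r)*x/max(r,1e-9),np.sin(r)*y/max(r,1e-9),np.cos(r)]); M=np.array(k['mount']); R=Ro.from_euler('xyz',s['eef_rot'],degrees=True)
    return R.apply(M[:3,3])+s['tool_pos'], R.apply(M[:3,:3]@d)
def wproj(X,s):
    k=viewer.get_calibration('wrist'); M=np.array(k['mount']); R=Ro.from_euler('xyz',s['eef_rot'],degrees=True)
    p=M[:3,:3].T@(R.inv().apply(np.array(X)-s['tool_pos'])-M[:3,3]); r=np.hypot(p[0],p[1]); th=np.arctan2(r,p[2])
    return np.array([k['cx']+k['fx']*th*p[0]/r,k['cy']+k['fy']*th*p[1]/r])
E
python3 - <<'E'
from h import *
go([.415,.364,.225],down(180,30))
E
```

```text
t 1.4 shift [ 0.5352 -0.8315  0.016 ] turn [-0.0351 -0.2483  0.131 ] rows>= 7.9
```

Emit:
drive_tool(increments=[[[0.535,-0.8315,0.016],[-0.0351,-0.2483,0.131],-1],[[0.535,-0.8315,0.016],[-0.0351,-0.2483,0.131],-1],[[0.535,-0.8315,0.016],[-0.0351,-0.2483,0.131],-1],[[0.535,-0.8315,0.016],[-0.0351,-0.2483,0.131],-1],[[0.535,-0.8315,0.016],[-0.0351,-0.2483,0.131],-1],[[0.535,-0.8315,0.016],[-0.0351,-0.2483,0.131],-1],[[0.535,-0.8315,0.016],[-0.0351,-0.2483,0.131],-1],[[0.535,-0.8315,0.016],[-0.0351,-0.2483,0.131],-1]])

```text
time: 2.2
tool_pos: [0.4155, 0.3623, 0.2253]
eef_rot: [180.0, 30.0, 180.0]
contact_force: [1.9, 0.2, 0.6]
width: 1.0
finger_force: 0.0
```

Emit:
drive_tool(increments=[[[0,0,0],[0,0,0],-1],[[0,0,0],[0,0,0],-1],[[0,0,0],[0,0,0],-1],[[0,0,0],[0,0,0],-1]])

```text
time: 2.6
tool_pos: [0.4143, 0.3657, 0.2249]
eef_rot: [180.0, 30.0, -179.9]
contact_force: [-0.6, 0.1, -0.1]
width: 0.999
finger_force: 0.0
```

```bash
python3 - <<'E'
from h import *
s=sensors.sense(); im=viewer.camera('wrist'); save('e.png',im); np.save('e_s.npy',s,allow_pickle=True)
print(s['time'],s['tool_pos'],s['eef_rot'],s['contact_force'])
for n in ['lid_knob','lid_rest_mid','kettle_center','knob_left_grip']:
    for q in boxes_of('wrist',n)[:3]: print(n,round(q['p'],2),np.round(q['point'],4),wproj(q['point'],s))
print(wproj([.4957,.3638,.0866],s))
E
```

```text
2.6 [0.4143 0.3657 0.2249] [ 179.9701   29.997  -179.8827] [-0.6019  0.1445 -0.103 ]
lid_knob 0.67 [0.6887 0.443  0.0215] [361.9829 235.3887]
lid_knob 0.62 [0.4973 0.3699 0.0633] [320.533  167.0221]
lid_knob 0.55 [0.4638 0.594  0.0161] [488.8724 127.8822]
lid_rest_mid 0.7 [0.4457 0.3602 0.005 ] [312.2631 102.1593]
kettle_center 0.72 [0.5412 0.2061 0.1299] [181.2085 234.5096]
kettle_center 0.45 [0.4477 0.361  0.0025] [312.9681 102.5765]
knob_left_grip 0.83 [0.4338 0.1981 0.0744] [160.6559 131.9973]
[315.1221 180.1622]
```

View pics/e.png

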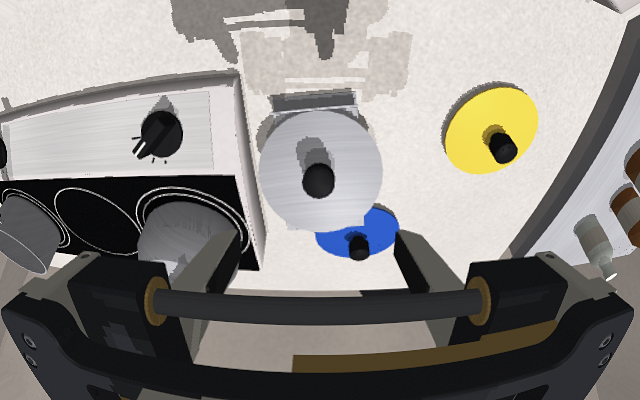

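The wrist picture shows the steel lid disc centred near (321,171) with its black knob at (318,181), and the rest's lip at its lower edge near (315,100). The left knob is at (160,135). I fit the lid pose from its outline.

```bash
python3 - <<'E'
from h import *
s=np.load('e_s.npy',allow_pickle=True).item(); im=cv2.imread('pics/e.png')
g=cv2.cvtColor(im,cv2.COLOR_BGR2GRAY)
# knob blob
m=((g<50)*255).astype(np.uint8); n,l,st,ce=cv2.connectedComponentsWithStats(m)
i=l[181,318]; print('knob blob',st[i],ce[i])
for q in trace('wrist','lid_knob'):
    r=q['region']; ys,xs=np.nonzero(r); print(round(q['p'],2),r.sum(),xs.mean(),ys.mean(),xs.min(),xs.max(),ys.min(),ys.max())
    if abs(xs.mean()-320)<15 and abs(ys.mean()-170)<20: R=r
cs,_=cv2.findContours(R.astype(np.uint8),cv2.RETR_EXTERNAL,cv2.CHAIN_APPROX_NONE); c=max(cs,key=len)[:,0].astype(float)
kb=(l==i).astype(np.uint8); kc=max(cv2.findContours(kb,0,1)[0],key=len)[:,0].astype(float)
# fit: rim points project onto circle radius .0745 at 24mm below P along axis
def f(x):
    P=x[:3]; a=Ro.from_euler('z',x[3]).apply([-.5,0,.866]); o=P-.022*a
    out=[]
    for u,v in c[::3]:
        C0,d=wray(u,v,s); t=((o-C0)@a)/(d@a); out.append((np.linalg.norm(C0+t*d-o)-.0745)*1000)
    e=(wproj(P+.008*a,s)-ce[i])*.5
    return np.r_[np.array(out),e*10]
r=least_squares(f,[.4957,.3638,.0866,0],loss='soft_l1'); print(r.x[:3],np.degrees(r.x[3]),np.abs(r.fun).mean(),r.fun[-2:])
for p in [(272,108),(357,106),(272,95),(356,91)]:
    C0,d=wray(*p,s); print(p,C0+d*(.012-C0[2])/d[2])
E
```

```text
knob blob [302 163  32  35 873] [318.2749 179.9851]
0.63 6242 490.7286126241589 130.02242870874719 444 537 86 174
0.58 2525 361.1924752475247 236.30415841584158 315 398 207 260
0.55 12052 319.920925987388 170.93494855625622 257 383 111 232
0.39 1812 316.5800220750552 112.17273730684327 271 364 92 230Traceback (most recent call last):
  File "<stdin>", line 20, in <module>
    return func(*args, **kwargs)
    result = trf(vector_fun.fun, vector_fun.jac, x0, f0, J0, lb, ub, ftol, xtol,
                 gtol, max_nfev, x_scale, loss_function, tr_solver,
                 tr_options.copy(), verbose, callback=callback_wrapped)
    return trf_no_bounds(
        fun, jac, x0, f0, J0, ftol, xtol, gtol, max_nfev, x_scale,
        loss_function, tr_solver, tr_options, verbose, callback=callback)
    J = jac(x)
    self._update_jac()
    ~~~~~~~~~~~~~~~~^^
    self.J = self.jac_wrapped(xp_copy(self.x), f0=self.f)
             ~~~~~~~~~~~~~~~~^^^^^^^^^^^^^^^^^^^^^^^^^^^^
    J, dct = approx_derivative(
             ~~~~~~~~~~~~~~~~~^
        self.fun,
        ^^^^^^^^^
    ...<2 lines>...
       
[... 262 characters left out ...]
          ^^^^^^^^^^^^^^^^^^^^^^
                             mf)
                             ^^^
    df = [f_eval - f0 for f_eval in f_evals]
                                    ^^^^^^^
    f = np.atleast_1d(self.fun(x, *self.args, **self.kwargs))
                      ~~~~~~~~^^^^^^^^^^^^^^^^^^^^^^^^^^^^^^
    return np.atleast_1d(self.fun(x))
                         ~~~~~~~~^^^
    return self.f(x, *self.args, **self.kwargs)
           ~~~~~~^^^^^^^^^^^^^^^^^^^^^^^^^^^^^^
  File "<stdin>", line 17, in f
  File "h.py", line 25, in wray
    k=viewer.get_calibration('wrist'); x,y=(u-k['cx'])/k['fx'],(v-k['cy'])/k['fy']; r=np.hypot(x,y)
ValueError: time passes only in moves, steps and waits
```

```bash
python3 - <<'E'
t=open('h.py').read()
t=t.replace("viewer.get_calibration(c)","K(c)").replace("viewer.get_calibration('wrist')","K('wrist')")
t=t.replace("def save","import functools\nK=functools.cache(lambda c:viewer.get_calibration(c))\ndef save",1)
open('h.py','w').write(t)
E
python3 - <<'E'
from h import *
s=np.load('e_s.npy',allow_pickle=True).item(); im=cv2.imread('pics/e.png')
ce=np.array([318.27,179.98])
R=[q['region'] for q in trace('wrist','lid_knob') if abs(np.nonzero(q['region'])[0].mean()-171)<8 and abs(np.nonzero(q['region'])[1].mean()-320)<10][0]
c=max(cv2.findContours(R.astype(np.uint8),cv2.RETR_EXTERNAL,cv2.CHAIN_APPROX_NONE)[0],key=len)[:,0].astype(float)
rs=[wray(u,v,s) for u,v in c[::3]]
def f(x):
    P=x[:3]; a=Ro.from_euler('z',x[3]).apply([-.5,0,.866]); o=P-.023*a
    out=[(np.linalg.norm(C0+((o-C0)@a)/(d@a)*d-o)-.0745)*1000 for C0,d in rs]
    return np.r_[out,(wproj(P+.006*a,s)-ce)*5]
r=least_squares(f,[.4957,.3638,.0866,0],loss='soft_l1'); print(r.x[:3],np.degrees(r.x[3]),np.abs(r.fun).mean(),r.fun[-2:])
for p in [(272,108),(357,106),(272,95),(356,91)]:
    C0,d=wray(*p,s); print(p,C0+d*(.012-C0[2])/d[2])
print(sensors.sense()['time'])
E
```

```text
[0.4997 0.3675 0.0795] 5.874327728589312 0.48840024737930254 [ 0.0131 -1.68  ]
(272, 108) [0.449  0.3128 0.012 ]
(357, 106) [0.4462 0.4127 0.012 ]
(272, 95) [0.4314 0.3142 0.012 ]
(356, 91) [0.4262 0.41   0.012 ]
2.95
```

```bash
python3 - <<'E'
from h import *
a=Ro.from_euler('z',3,degrees=True).apply([-.5,0,.866]); T=np.array([.497,.365,.086])-.017*a
go(T+.08*a,down(183,30,3)); go(T,down(183,30,3))
E
```

```text
t 2.95 shift [ 0.127  -0.0023 -0.2109] turn [ 0.0001 -0.      0.0248] rows>= 2.0
t 2.95 shift [ 0.2268  0.003  -0.3841] turn [ 0.0001 -0.      0.0248] rows>= 3.6
```

Emit:
drive_tool(increments=[[[0.127,-0.002,-0.211],[0,0,0.025],-1],[[0.127,-0.002,-0.211],[0,0,0.025],-1],[[0.152,-0.001,-0.254],[0,0,0.025],-1],[[0.177,0.0,-0.297],[0,0,0.025],-1],[[0.202,0.002,-0.34],[0,0,0.025],-1],[[0.227,0.003,-0.384],[0,0,0.025],-1],[[0.227,0.003,-0.384],[0,0,0.025],-1],[[0.227,0.003,-0.384],[0,0,0.025],-1]])

```text
time: 3.75
tool_pos: [0.506, 0.3645, 0.0708]
eef_rot: [-179.9, 29.9, -177.0]
contact_force: [0.1, -0.2, 0.0]
width: 1.001
finger_force: 0.0
```

```bash
python3 - <<'E'
from h import *
s=sensors.sense(); im=viewer.camera('wrist'); save('f.png',im); np.save('f_s.npy',s,allow_pickle=True)
print(s['tool_pos'],s['eef_rot'],s['contact_force'])
R=Ro.from_euler('xyz',s['eef_rot'],degrees=True); 
print('grasp pt',s['tool_pos']-R.apply([0,0,.019]), 'knob top on axis if centred',wproj(s['tool_pos']-R.apply([0,0,.019+.012]),s))
E
```

```text
[0.506  0.3645 0.0708] [-179.9466   29.948  -177.0488] [ 0.1491 -0.1836  0.0281]
grasp pt [0.4966 0.364  0.0873] knob top on axis if centred [317.422 270.549]
```

View pics/f.png

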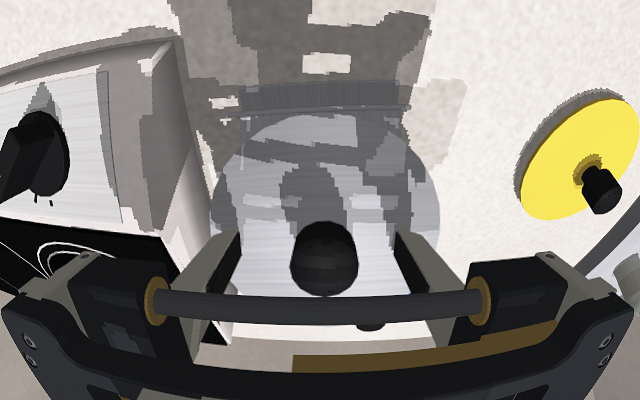

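The knob's top face is at about (324,266), close to the predicted (317,270), so it sits between the fingers. Closing now.

Emit:
drive_tool(increments=[[[0,0.005,0],[0,0,0],-0.3],[[0,0.005,0],[0,0,0],0.2],[[0,0.005,0],[0,0,0],1],[[0,0.005,0],[0,0,0],1],[[0,0.005,0],[0,0,0],1],[[0,0.005,0],[0,0,0],1],[[0,0.005,0],[0,0,0],1],[[0,0.005,0],[0,0,0],1]], grip_force=30)

```text
time: 4.6
tool_pos: [0.5058, 0.3673, 0.0714]
eef_rot: [180.0, 30.0, -177.0]
contact_force: [-1.7, -0.8, 2.2]
width: 0.371
finger_force: 30.1
```

Emit:
drive_tool(increments=[[[-0.03,0,0.052],[0,0,0],1],[[-0.06,0,0.1],[0,0,0],1],[[-0.1,0,0.2],[0,0,0],1],[[-0.1,0,0.3],[0,0,0],1],[[-0.1,0,0.4],[0,0,0],1],[[-0.1,0,0.5],[0,0,0],1],[[-0.1,0,0.55],[0,0,0],1],[[-0.1,0,0.55],[0,0,0],1]])

```text
time: 5.4
tool_pos: [0.4652, 0.3671, 0.2947]
eef_rot: [179.8, 30.0, -177.1]
contact_force: [0.0, 0.1, -1.8]
width: 0.367
finger_force: 30.0
```

```bash
python3 - <<'E'
from h import *
go([.52,.2,.33],down(180)); go([.588,-.166,.30],down(180))
E
```

```text
t 5.4 shift [ 0.1369 -0.4178  0.0883] turn [-0.0077  0.2497 -0.0241] rows>= 3.6
t 5.4 shift [ 0.3069 -1.3328  0.0133] turn [-0.0077  0.2497 -0.0241] rows>= 10.9
```

Emit:
drive_tool(increments=[[[0.03,-0.1,0.05],[0,0.06,-0.006],1],[[0.07,-0.2,0.09],[0,0.12,-0.012],1],[[0.1,-0.31,0.09],[0,0.18,-0.018],1],[[0.137,-0.418,0.09],[-0.008,0.25,-0.024],1],[[0.137,-0.53,0.09],[-0.008,0.25,-0.024],1],[[0.137,-0.65,0.09],[-0.008,0.25,-0.024],1],[[0.2,-0.76,0.09],[-0.008,0.25,-0.024],1],[[0.25,-0.87,0.09],[-0.008,0.25,-0.024],1]])

```text
time: 6.2
tool_pos: [0.5522, 0.049, 0.327]
eef_rot: [-179.8, -0.1, -180.0]
contact_force: [1.2, -0.0, -1.8]
width: 0.367
finger_force: 30.0
```

```bash
python3 - <<'E'
from h import *
go([.52,-.166,.30],down(180))
E
```

```text
t 6.2 shift [-0.0806 -0.5376 -0.0674] turn [ 0.0013 -0.0006 -0.0003] rows>= 4.4
```

Emit:
drive_tool(increments=[[[0.02,-0.11,-0.02],[0,0,0],1],[[0.04,-0.22,-0.04],[0,0,0],1],[[0.06,-0.33,-0.06],[0,0,0],1],[[0.08,-0.43,-0.08],[0,0,0],1],[[0.09,-0.53,-0.09],[0,0,0],1],[[0.09,-0.53,-0.09],[0,0,0],1],[[0.09,-0.53,-0.09],[0,0,0],1],[[0.09,-0.53,-0.09],[0,0,0],1]])

```text
time: 7.0
tool_pos: [0.5884, -0.1591, 0.2909]
eef_rot: [-179.9, -0.1, -179.8]
contact_force: [0.4, 1.0, -1.9]
width: 0.368
finger_force: 30.0
```

```bash
python3 - <<'E'
from h import *
s=sensors.sense(); print(s['time'],s['tool_pos'],s['eef_rot'])
im={c:viewer.camera(c) for c in('scene','side','wrist')}
A=cv2.resize(im['scene'][150:330,190:370],(396,396),interpolation=2); B=cv2.resize(im['side'][150:330,310:490],(396,396),interpolation=2)
W=cv2.resize(im['wrist'][80:330,120:520],(320,200)); np.save('g_s.npy',s,allow_pickle=True); np.savez('g.npz',**im)
o=np.hstack([A,B]); o=np.vstack([o,np.zeros((200,792,3),np.uint8)]); o[396:,:320]=W; save('g.png',o)
E
```

```text
7.0 [ 0.5884 -0.1591  0.2909] [-179.8948   -0.0607 -179.8445]
```

View pics/g.png

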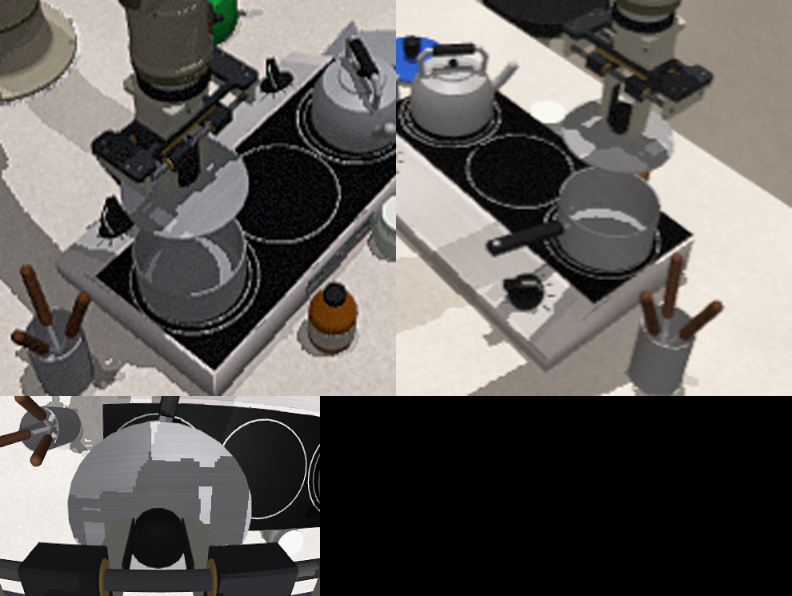

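The picture shows the lid held level above the pan, with the pan still on its ring. I check the lid centre relative to the tool and the pan's mouth.

```bash
python3 - <<'E'
from h import *
s=np.load('g_s.npy',allow_pickle=True).item()
def circ(P,r=None):
    P=np.array(P)[:,:2]; f=lambda x:np.hypot(*(P-x[:2]).T)-(x[2] if r is None else r)
    q=least_squares(f,list(P.mean(0))+([.07] if r is None else []),loss='soft_l1',f_scale=.001); return q.x,np.abs(q.fun).mean()
def cont(c,n,near):
    best=None
    for q in trace(c,n):
        ys,xs=np.nonzero(q['region'])
        print(c,n,round(q['p'],2),len(xs),xs.mean().round(),ys.mean().round())
        if np.hypot(xs.mean()-near[0],ys.mean()-near[1])<60 and best is None: best=q['region']
    return None if best is None else max(cv2.findContours(best.astype(np.uint8),0,1)[0],key=len)[:,0].astype(float)
c=cont('wrist','lid_knob',(320,210)); zp=s['tool_pos'][2]+.019-.022
if c is not None:
    c=c[c[:,1]<215]
    P=[(lambda o,d:o+d*(zp-o[2])/d[2])(*wray(u,v,s)) for u,v in c]; print('lid',circ(P,.0745),circ(P))
for cam in('scene','side'):
    c=cont(cam,'pan_center',(280,260) if cam=='scene' else (402,250))
    if c is not None: print(cam,c.min(0),c.max(0))
print(circ([ray('scene',*C(p),.16) for p in [(150,382),(321,362),(234,307)]]+[ray('side',*D(p),.16) for p in [(453,287),(626,303),(540,231),(539,352)]],.071), sensors.sense()['tool_pos'])
E
```

```text
wrist lid_knob 0.73 393 591.0 241.0
wrist lid_knob 0.7 29736 319.0 199.0
wrist lid_knob 0.7 1915 602.0 131.0
wrist lid_knob 0.61 398 636.0 129.0
lid (array([ 0.588 , -0.1582]), np.float64(0.000937848812424211)) (array([ 0.5836, -0.1581,  0.0709]), np.float64(0.00020940040887434513))
scene pan_center 0.96 1784 276.0 273.0
scene [250. 250.] [301. 296.]
(array([ 0.5898, -0.1656]), np.float64(0.0018461322933003943)) [ 0.5887 -0.1594  0.2914]
```

Emit:
drive_tool(increments=[[[0,-0.0165,-0.05],[0,0,0],1],[[0,-0.0165,-0.1],[0,0,0],1],[[0,-0.0165,-0.15],[0,0,0],1],[[0,-0.0165,-0.2],[0,0,0],1],[[0,-0.0165,-0.228],[0,0,0],1],[[0,-0.0165,-0.245],[0,0,0],1],[[0,-0.0165,-0.255],[0,0,0],1],[[0,-0.0165,-0.26],[0,0,0],1]])

```text
time: 8.1
tool_pos: [0.5889, -0.1668, 0.1874]
eef_rot: [-179.8, 0.0, -179.9]
contact_force: [0.3, 0.4, -1.9]
width: 0.367
finger_force: 30.0
```

Emit:
drive_tool(increments=[[[0,0,-0.006],[0,0,0],1],[[0,0,-0.012],[0,0,0],1],[[0,0,-0.016],[0,0,0],1],[[0,0,-0.016],[0,0,0],1]])

```text
time: 8.5
tool_pos: [0.5886, -0.1668, 0.1808]
eef_rot: [-179.8, -0.0, -179.9]
contact_force: [-0.0, 0.1, -1.6]
width: 0.367
finger_force: 30.0
```

Emit:
drive_tool(increments=[[[0,0,-0.003],[0,0,0],1],[[0,0,-0.006],[0,0,0],1],[[0,0,-0.008],[0,0,0],1],[[0,0,-0.008],[0,0,0],1]])

```text
time: 8.9
tool_pos: [0.5885, -0.1668, 0.1775]
eef_rot: [-179.8, -0.0, -179.9]
contact_force: [0.3, 0.4, -1.7]
width: 0.37
finger_force: 30.0
```

Emit:
drive_tool(increments=[[[0,0,-0.003],[0,0,0],1],[[0,0,-0.006],[0,0,0],1],[[0,0,-0.008],[0,0,0],1],[[0,0,-0.008],[0,0,0],1]])

```text
time: 9.3
tool_pos: [0.5888, -0.1667, 0.1748]
eef_rot: [-179.8, 0.0, -179.9]
contact_force: [-1.4, 1.3, 2.9]
width: 0.364
finger_force: 30.0
```

Contact occurs at the expected seated height. Release and rise.

Emit:
drive_tool(increments=[[[0,0,0.002],[0,0,0],0.5],[[0,0,0.002],[0,0,0],0],[[0,0,0.002],[0,0,0],0],[[0,0,0.002],[0,0,0],0],[[0,0,0.05],[0,0,0],0],[[0,0,0.15],[0,0,0],0],[[-0.1,0,0.25],[0,0,0],0],[[-0.2,0,0.28],[0,0,0],0]])

```text
time: 10.1
tool_pos: [0.51, -0.1671, 0.2887]
eef_rot: [-179.8, 0.2, -179.9]
contact_force: [-0.6, -0.1, -0.4]
width: 0.501
finger_force: 0.0
```

Emit:
drive_tool(increments=[[[-0.1,0.02,0],[0,0,0],-0.5],[[-0.2,0.04,0],[0,0,0],-0.5],[[-0.25,0.05,0],[0,0,0],-0.5],[[-0.25,0.05,0],[0,0,0],-0.5],[[-0.25,0.05,0],[0,0,0],-0.5]])

```text
time: 10.6
tool_pos: [0.4093, -0.147, 0.2869]
eef_rot: [-179.8, 0.1, -179.9]
contact_force: [0.4, 0.3, 0.4]
width: 0.745
finger_force: 0.0
```

```bash
python3 - <<'E'
from h import *
s=sensors.sense(); print(s['time'],s['tool_pos'],s['eef_rot'],s['width'])
im={c:viewer.camera(c) for c in('scene','side','wrist')}; np.savez('i.npz',**im); np.save('i_s.npy',s,allow_pickle=True)
for c in im:
  for n in ('pan_center','pan_handle','lid_knob','knob_right_grip'):
    for q in boxes_of(c,n)[:3]:
      if q['p']>.4: print(c,n,round(q['p'],2),q['point'].round(4) if hasattr(q['point'],'round') else np.round(q['point'],4))
A=cv2.resize(im['side'][190:300,330:440],(340,340),interpolation=2)
o=np.zeros((400,790,3),np.uint8); o[:340,:340]=A; o[:,345:785]=im['wrist'][:,100:540]; save('i.png',o)
E
```

```text
10.6 [ 0.4093 -0.147   0.2869] [-179.8344    0.0841 -179.9008] 0.7445741539981146
scene pan_center 0.86 [ 0.621  -0.1777  0.1372]
scene pan_handle 0.61 [ 0.4524 -0.1399  0.1565]
scene lid_knob 0.89 [0.7045 0.4229 0.0133]
scene lid_knob 0.88 [ 0.591  -0.1775  0.1671]
scene lid_knob 0.87 [0.4822 0.5987 0.015 ]
scene knob_right_grip 0.6 [ 0.4455 -0.1602  0.0724]
side pan_center 0.63 [ 0.5186 -0.1828  0.1373]
side pan_handle 0.56 [ 0.4471 -0.1367  0.1567]
side pan_handle 0.41 [0.5525 0.1885 0.1594]
side lid_knob 0.9 [ 0.5729 -0.1776  0.1624]
side lid_knob 0.65 [0.4645 0.593  0.0142]
side lid_knob 0.58 [0.6837 0.4416 0.0195]
side knob_right_grip 0.77 [ 0.4302 -0.164   0.0766]
wrist pan_center 0.75 [ 0.4907 -0.1463  0.1532]
wrist pan_handle 0.91 [ 0.4469 -0.1399  0.1515]
wrist lid_knob 0.97 [0.4792 0.5785 0.018 ]
wrist lid_knob 0.81 [ 0.5818 -0.1617  0.1638]
wrist knob_right_grip 0.58 [ 0.4316 -0.1591  0.079 ]
wrist knob_right_grip 0.58 [ 0.4639 -0.0263  0.0795]
```

View pics/i.png

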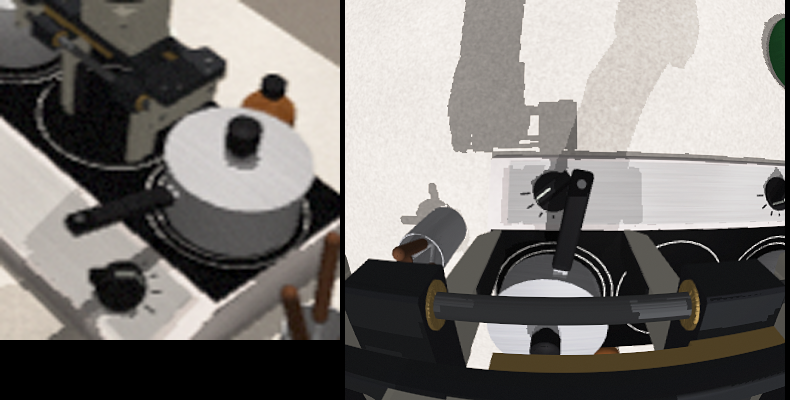

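The lid sits flush on the pan, and the handle runs in the wrist view from (337,176) to (320,268). I compute its line for the grasp.

```bash
python3 - <<'E'
from h import *
s=np.load('i_s.npy',allow_pickle=True).item()
def wz(u,v,z): o,d=wray(u,v,s); return o+d*(z-o[2])/d[2]
a=wz(337,176,.164); b=wz(320,268,.152); print(a,b,np.linalg.norm(a-b),np.degrees(np.arctan2(*(b-a)[1::-1])))
m=[q['region'] for q in trace('wrist','pan_handle')][0]; ys,xs=np.nonzero(m)
P=np.array([wz(u,v,.158) for u,v in zip(xs,ys)])[:,:2]; c=P.mean(0); w=np.linalg.svd(P-c,full_matrices=0)[2][0]; print('trace',len(xs),c,np.degrees(np.arctan(w[1]/w[0])),np.ptp((P-c)@w))
psi=-11.; d=np.array([np.cos(np.radians(psi)),np.sin(np.radians(psi))])
for u,v in[(545+0,0)]: pass
S={'side':(243,128),}
# lid knob top centre from side pic crop
u,v=243/340*110+330,128/340*110+190; print('lid knob top side',ray('side',u,v,.207))
E
```

```text
[ 0.3975 -0.1282  0.164 ] [ 0.5052 -0.1439  0.152 ] 0.10948710112017992 -8.269176290078168
trace 2322 [ 0.4473 -0.1376] -11.620888213414514 0.12347767347638733
lid knob top side [ 0.5822 -0.1705  0.207 ]
```

```bash
python3 - <<'E'
from h import *
go([.485,-.1455,.24],down(169)); go([.485,-.1455,.131],down(169))
E
```

```text
t 11.4 shift [ 0.191   0.0034 -0.1161] turn [ 0.0013 -0.0002 -0.0925] rows>= 1.8
t 11.4 shift [ 0.191   0.0034 -0.3886] turn [ 0.0013 -0.0002 -0.0925] rows>= 3.5
```

Emit:
drive_tool(increments=[[[0.095,0.003,-0.05],[0,0,-0.05],-0.5],[[0.191,0.003,-0.1],[0,0,-0.0925],-0.5],[[0.191,0.003,-0.15],[0,0,-0.0925],-0.5],[[0.191,0.003,-0.22],[0,0,-0.0925],-0.5],[[0.191,0.003,-0.3],[0,0,-0.0925],-0.5],[[0.191,0.003,-0.36],[0,0,-0.0925],-0.5],[[0.191,0.003,-0.388],[0,0,-0.0925],-0.5],[[0.191,0.003,-0.388],[0,0,-0.0925],-0.5]])

```text
time: 12.2
tool_pos: [0.4844, -0.1456, 0.1302]
eef_rot: [-179.8, -0.2, 169.0]
contact_force: [-0.0, 0.0, 1.5]
width: 0.753
finger_force: 0.0
```

Emit:
drive_tool(increments=[[[0,0,0],[0,0,0],0],[[0,0,0],[0,0,0],0.3],[[0,0,0],[0,0,0],0.5],[[0,0,0],[0,0,0],0.6],[[0,0,0],[0,0,0],1],[[0,0,0],[0,0,0],1],[[0,0,0],[0,0,0],1],[[0,0,0],[0,0,0],1]], grip_force=15)

```text
time: 13.0
tool_pos: [0.485, -0.1455, 0.1313]
eef_rot: [-179.9, -0.0, 169.0]
contact_force: [-1.3, 0.8, 4.1]
width: 0.236
finger_force: 15.0
```

Emit:
drive_tool(increments=[[[0,0,0],[0,0,0],1],[[0,0,0],[0,0,0],1],[[0,0.01,0],[0,0,0],1],[[0,0.03,0],[0,0,0],1],[[0,0.06,0],[0,0,0],1],[[0,0.09,0],[0,0,0],1],[[0,0.12,0],[0,0,0],1],[[0,0.15,0],[0,0,0],1]], grip_force=45)

```text
time: 13.8
tool_pos: [0.4854, -0.087, 0.1313]
eef_rot: [-179.8, 0.1, 168.8]
contact_force: [0.7, -6.7, 3.1]
width: 0.236
finger_force: 45.2
```

Emit:
drive_tool(increments=[[[0,0.03,0],[0,0,0],1],[[0,0.06,0],[0,0,0],1],[[0.002,0.09,0],[0,0,0],1],[[0.004,0.12,0],[0,0,0],1],[[0.006,0.15,0],[0,0,0],1],[[0.006,0.18,0],[0,0,0],1],[[0.006,0.2,0],[0,0,0],1],[[0.006,0.21,0],[0,0,0],1]])

```text
time: 14.6
tool_pos: [0.4877, -0.0026, 0.1313]
eef_rot: [-179.8, 0.0, 168.9]
contact_force: [0.1, -8.4, 2.7]
width: 0.232
finger_force: 45.2
```

Emit:
drive_tool(increments=[[[0,0.02,0],[0,0,0],1],[[0,0.04,0],[0,0,0],1],[[0,0.055,0],[0,0,0],1],[[0,0.055,0],[0,0,0],1]])

```text
time: 15.0
tool_pos: [0.4879, 0.0198, 0.1313]
eef_rot: [-179.8, 0.1, 168.9]
contact_force: [1.1, -3.1, 4.6]
width: 0.233
finger_force: 45.0
```

```bash
python3 - <<'E'
from h import *
s=sensors.sense(); print(s['time'],s['tool_pos'],s['eef_rot'],s['width'],s['contact_force'])
im={c:viewer.camera(c) for c in('scene','side','wrist')}; np.savez('j.npz',**im); np.save('j_s.npy',s,allow_pickle=True)
for c in('scene','side'):
  for n in('lid_knob','pan_center'):
    for q in boxes_of(c,n)[:4]: print(c,n,round(q['p'],2),np.round(q['point'],4))
o=np.hstack([cv2.resize(im['scene'][160:280,240:360],(396,396),interpolation=2),cv2.resize(im['side'][160:280,310:430],(396,396),interpolation=2)]); save('j.png',o)
E
```

```text
15.0 [0.4879 0.0198 0.1313] [-179.8087    0.0597  168.8952] 0.2329974351043243 [ 1.0643 -3.0596  4.5754]
scene lid_knob 0.86 [0.7018 0.4253 0.0158]
scene lid_knob 0.73 [ 0.594  -0.0142  0.166 ]
scene lid_knob 0.71 [0.4815 0.5958 0.0176]
scene pan_center 0.71 [ 0.6335 -0.0477  0.1271]
scene pan_center 0.43 [0.5459 0.3741 0.0522]
side lid_knob 0.71 [0.4979 0.5713 0.0174]
side lid_knob 0.68 [ 0.5907 -0.0291  0.1636]
side lid_knob 0.64 [0.6804 0.4392 0.0203]
side lid_knob 0.39 [0.4299 0.1833 0.0777]
side pan_center 0.68 [ 0.5309 -0.0339  0.1307]
```

View pics/j.png

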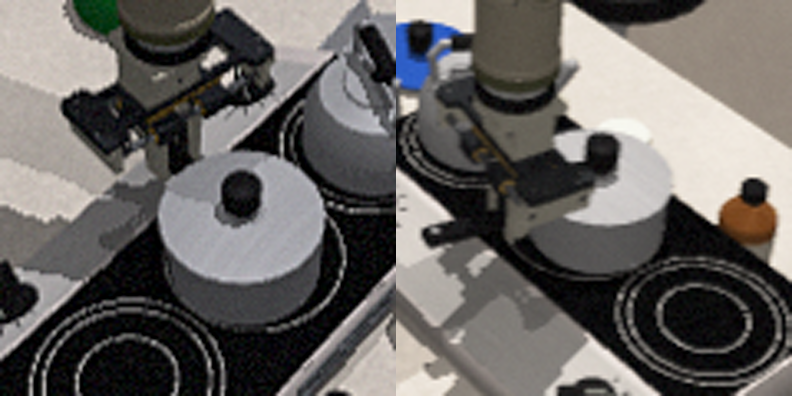

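The covered pan is nearly in the middle ring, with a wider gap of ring visible on the left (+y) and back side. I measure the remaining error.

```bash
python3 - <<'E'
from h import *
Cs=lambda p:np.array(p)/3.3+[240,160]; Ds=lambda p:(np.array(p)-[396,0])/3.3+[310,160]
print('knob mid',tri(Cs((241,195)),Ds((602,155))))
# lid rim ~z .166 L/R extremes, T/B extremes
z=.165
for c,F,ps in(('scene',Cs,[(158,225),(327,218),(243,151),(241,284)]),('side',Ds,[(673,184),])):
    P=np.array([ray(c,*F(p),z) for p in ps]); print(c,P[:,:2], P[:2].mean(0),P[2:].mean(0) if len(P)>2 else '')
# fit circle r .0745
P=np.array([ray('scene',*Cs(p),z) for p in [(158,225),(327,218),(243,151),(241,284)]]+[ray('side',*Ds((673,184)),z)])[:,:2]
print(least_squares(lambda x:np.hypot(*(P-x).T)-.0745,[.59,0]).x)
im=np.load('j.npz')
for c in('scene','side'):
  for q in trace(c,'lid_knob')[:5]:
    ys,xs=np.nonzero(q['region'])
    if len(xs)>1000:
      cc=max(cv2.findContours(q['region'].astype(np.uint8),0,1)[0],key=len)[:,0].astype(float)
      print(c,round(q['p'],2),len(xs),xs.mean(),ys.mean(),ray(c,xs.mean(),ys.mean(),.168))
E
```

```text
knob mid (array([ 0.59  , -0.0052,  0.1901]), np.float64(0.2600650227245751))
scene [[ 0.5419 -0.0611]
 [ 0.6524  0.0394]
 [ 0.5458  0.0524]
 [ 0.6383 -0.0637]] [ 0.5971 -0.0109  0.165 ] [ 0.592  -0.0056  0.165 ]
side [[ 0.6369 -0.0628]] [ 0.6369 -0.0628  0.165 ] 
[ 0.5918 -0.0051]
scene 0.75 1020 412.9441176470588 191.45980392156864 [0.7504 0.2928 0.168 ]
scene 0.61 1563 312.3902751119642 225.29878438899553 [ 0.5917 -0.0097  0.168 ]
```

Emit:
drive_tool(increments=[[[0,0.015,0],[0,0,0],1],[[0,0.03,0],[0,0,0],1],[[0,0.043,0],[0,0,0],1],[[0,0.043,0],[0,0,0],1],[[0,0.043,0],[0,0,0],1]])

```text
time: 15.95
tool_pos: [0.4873, 0.0372, 0.1313]
eef_rot: [-179.8, -0.0, 169.0]
contact_force: [1.0, -4.6, 4.3]
width: 0.227
finger_force: 45.1
```

```bash
python3 - <<'E'
from h import *
s=sensors.sense(); print(s['time'],s['tool_pos'],s['eef_rot'],s['contact_force'])
im={c:viewer.camera(c) for c in('scene','side')}
np.savez('k.npz',**im)
# black lid-knob blob by template shift from the previous pictures
o=np.load('j.npz'); Cs=np.array((241,195))/3.3+[240,160]; Ds=(np.array((602,155))-[396,0])/3.3+[310,160]; new={}
for c,p in(('scene',Cs),('side',Ds)):
    x,y=p.round().astype(int); T=o[c][y-12:y+13,x-11:x+12]; S=im[c][y-40:y+41,x-40:x+41]
    m=cv2.matchTemplate(S,T,cv2.TM_CCOEFF_NORMED); _,v,_,l=cv2.minMaxLoc(m); new[c]=p+[l[0]-29,l[1]-28]; print(c,v,new[c]-p)
print(tri(new['scene'],new['side']))
E
```

```text
15.95 [0.4873 0.0372 0.1313] [-179.8308   -0.0148  168.9628] [ 1.0498 -4.6088  4.2541]
scene 0.9633543491363525 [ 4. -4.]
side 0.9802143573760986 [-4. -3.]
(array([0.5897, 0.0136, 0.1905]), np.float64(0.20886552674326708))
```

Emit:
drive_tool(increments=[[[0,0,0],[0,0,0],0.5],[[0,0,0],[0,0,0],0],[[0,0,0],[0,0,0],0],[[0,0,0],[0,0,0],0],[[0,0,0.1],[0,0,0],0],[[0,0,0.2],[0,0,0],0],[[-0.1,-0.1,0.3],[0,0,0],0],[[-0.2,-0.2,0.35],[0,0,0],0]])

```text
time: 16.85
tool_pos: [0.4266, -0.0235, 0.2614]
eef_rot: [-179.9, 0.1, 169.2]
contact_force: [0.7, -0.6, 0.4]
width: 0.499
finger_force: 0.0
```

```bash
python3 - <<'E'
from h import *
go([.34,-.164,.22],down(180,27))
E
```

```text
t 16.85 shift [-0.2165 -0.3512 -0.1036] turn [-0.0202 -0.2235  0.0889] rows>= 3.4
```

Emit:
drive_tool(increments=[[[-0.03,-0.08,-0.03],[0,-0.06,0.02],0],[[-0.05,-0.16,-0.06],[-0.01,-0.12,0.05],0],[[-0.07,-0.24,-0.1],[-0.02,-0.18,0.07],0],[[-0.08,-0.3,-0.128],[-0.02,-0.2235,0.089],0],[[-0.08,-0.3,-0.128],[-0.02,-0.2235,0.089],0],[[-0.08,-0.3,-0.128],[-0.02,-0.2235,0.089],0],[[-0.08,-0.3,-0.128],[-0.02,-0.2235,0.089],0]])

```text
time: 17.55
tool_pos: [0.4064, -0.1094, 0.2248]
eef_rot: [177.8, 22.7, 178.4]
contact_force: [-0.1, 0.1, -0.9]
width: 0.5
finger_force: 0.0
```

```bash
python3 - <<'E'
from h import *
s=sensors.sense(); print(s['time'],s['tool_pos'],s['eef_rot'],s['joints'].round(1))
im={c:viewer.camera(c) for c in('scene','side','wrist')}; np.savez('l.npz',**im); np.save('l_s.npy',s,allow_pickle=True)
for n in('knob_right_grip','pan_center'):
    for q in boxes_of('wrist',n)[:3]: print(n,round(q['p'],2),np.round(q['point'],4))
print(wproj([.4345,-.164,.084],s),wproj([.4345,.186,.084],s))
o=np.zeros((600,790,3),np.uint8); o[:300,:480]=cv2.resize(im['wrist'],(480,300)); 
x,y=wproj([.4345,-.164,.084],s).astype(int)
sub=im['wrist'][max(0,y-50):y+50,max(0,x-50):x+50]; print(x,y,sub.shape); o[:300,485:785]=cv2.resize(sub,(300,300),interpolation=2)
o[300:,:400]=cv2.resize(im['scene'][165:285,235:395],(400,300),interpolation=2); o[300:,400:790]=cv2.resize(im['side'][155:275,300:456],(390,300),interpolation=2)
save('l.png',o)
E
```

```text
17.55 [ 0.4064 -0.1094  0.2248] [177.8167  22.6726 178.4337] [ 17.1   7.4  -5.2 143.7 -38.4   8.9 137.9]
pan_center 0.91 [0.5194 0.0246 0.1498]
pan_center 0.21 [ 0.463  -0.0698  0.0689]
[258.3885 158.2285] [547.2129 156.6402]
258 158 (100, 100, 3)
```

View pics/l.png

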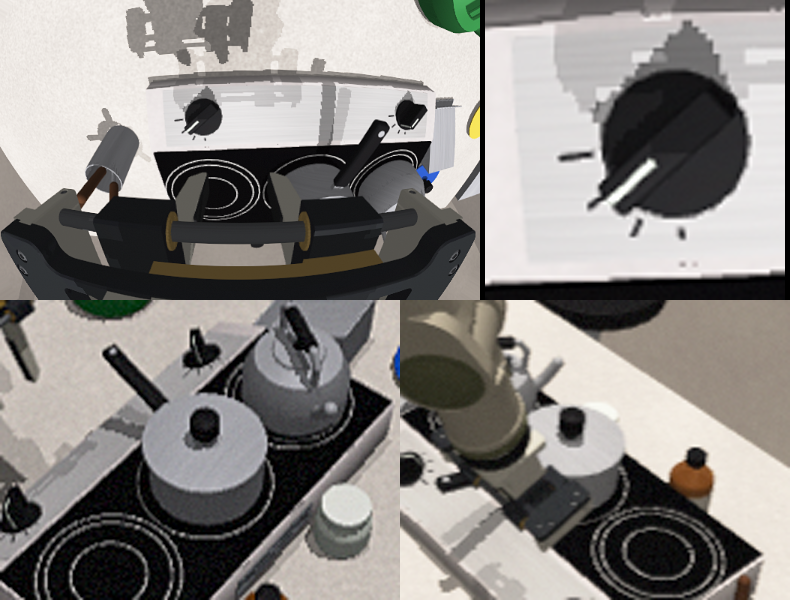

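The picture shows the covered pan in the middle ring. The right knob's pointer is at lower left in the wrist view, about 0.9 rad, and needs turning counterclockwise. The 27° tilt is out of reach here, so I'll push the bars with closed vertical fingers. Now the knob positions and a pan check.

```bash
python3 - <<'E'
from h import *
s=np.load('l_s.npy',allow_pickle=True).item(); e=np.load('e_s.npy',allow_pickle=True).item()
def wz(u,v,z,s): o,d=wray(u,v,s); return o+d*(z-o[2])/d[2]
# disc top centre (h=6): z=.0625+.0053
print('R disc',wz(271.3,155.7,.068,s)); print('L disc (e)',wz(161,134,.068,e))
# pointer mark R: white stroke ends, near bar top h~36 -> z~.095+
f=lambda x,y:(258-50+(x-485)/3,158-50+y/3)
for p in[(655,163),(605,200),(735,105)]: print('R bar',wz(*f(*p),.096,s))
for p in[(137,156),(150,143),(172,122)]: print('L bar',wz(*p,.096,e))
g=lambda x,y:(x/2.5+235,(y-300)/2.5+165)
print('ring L R B',[ray('scene',*g(*p),.085)[:2] for p in[(137,482),(273,483),(205,537)]]); print('pan base L R B',[ray('scene',*g(*p),.085)[:2] for p in[(150,485),(262,483),(205,524)]])
print('lid knob',ray('scene',*g(204,424),.195))
go([.455,-.23,.16],down(180))
E
```

```text
R disc [ 0.4421 -0.1529  0.068 ]
L disc (e) [0.4409 0.1934 0.068 ]
R bar [ 0.432 -0.156  0.096]
R bar [ 0.4458 -0.1746  0.096 ]
R bar [ 0.4116 -0.1288  0.096 ]
L bar [0.4481 0.1713 0.096 ]
L bar [0.4319 0.1948 0.096 ]
L bar [0.4087 0.2285 0.096 ]
ring L R B [array([ 0.5281, -0.0416]), array([0.6588, 0.0634]), array([ 0.6433, -0.051 ])]
pan base L R B [array([ 0.5435, -0.0349]), array([0.6483, 0.0548]), array([ 0.6318, -0.0367])]
lid knob [0.5896 0.0121 0.195 ]
t 17.8 shift [ 0.1244 -0.2912 -0.1624] turn [-0.0146  0.189   0.0152] rows>= 2.8
```

```bash
python3 - <<'E'
from h import *
go([.455,-.2,.2],down(135)); go([.463,-.215,.18],down(90)); go([.463,-.215,.18],down(80))
E
```

```text
t 17.8 shift [ 0.1244 -0.2162 -0.0624] turn [ 0.0602  0.1845 -0.3547] rows>= 5.6
t 17.8 shift [ 0.1444 -0.2537 -0.1124] turn [ 0.1362  0.1591 -0.7241] rows>= 10.5
t 17.8 shift [ 0.1444 -0.2537 -0.1124] turn [ 0.1532  0.1502 -0.806 ] rows>= 11.7
```

Emit:
drive_tool(increments=[[[0.05,-0.05,0],[0.02,0.06,-0.1],1],[[0.09,-0.1,-0.02],[0.04,0.12,-0.2],1],[[0.12,-0.15,-0.04],[0.06,0.18,-0.3],1],[[0.1244,-0.2,-0.0624],[0.06,0.1845,-0.3547],1],[[0.1244,-0.216,-0.0624],[0.06,0.1845,-0.3547],1],[[0.1244,-0.216,-0.0624],[0.06,0.1845,-0.3547],1],[[0.1244,-0.216,-0.0624],[0.06,0.1845,-0.3547],1],[[0.1244,-0.216,-0.0624],[0.06,0.1845,-0.3547],1]], grip_force=20)

```text
time: 18.6
tool_pos: [0.4554, -0.1987, 0.1997]
eef_rot: [-180.0, 0.1, 135.4]
contact_force: [0.7, 0.1, -0.1]
width: 0.007
finger_force: 0.0
```

```bash
python3 - <<'E'
from h import *
s=sensors.sense(); print(s['tool_pos'],s['eef_rot'],s['joints'],s['width'])
go([.463,-.22,.18],down(90))
E
```

```text
[ 0.4554 -0.1987  0.1997] [-179.966     0.084   135.4244] [ -6.7142  22.8265  32.4714 123.6393 -19.4982  38.3778  84.6025] 0.0069917691659063105
t 18.6 shift [ 0.0189 -0.0532 -0.0493] turn [ 0.0008  0.     -0.3785] rows>= 5.3
```

Emit:
drive_tool(increments=[[[0.019,-0.053,-0.02],[0,0,-0.07],1],[[0.019,-0.053,-0.05],[0,0,-0.14],1],[[0.019,-0.053,-0.05],[0,0,-0.21],1],[[0.019,-0.053,-0.05],[0,0,-0.28],1],[[0.019,-0.053,-0.05],[0,0,-0.35],1],[[0.019,-0.053,-0.05],[0,0,-0.3785],1],[[0.019,-0.053,-0.05],[0,0,-0.3785],1],[[0.019,-0.053,-0.05],[0,0,-0.3785],1]])

```text
time: 19.4
tool_pos: [0.4622, -0.2206, 0.1801]
eef_rot: [180.0, 0.0, 89.9]
contact_force: [0.3, 0.7, 0.6]
width: 0.001
finger_force: 0.0
```

```bash
python3 - <<'E'
from h import *
s=sensors.sense(); print(s['tool_pos'],s['eef_rot'],s['joints'],s['contact_force'])
go([.463,-.22,.088],down(90))
for q in boxes_of('wrist','knob_right_grip')[:2]: print(q)
im=viewer.camera('wrist'); save('m.png',im); np.save('m_s.npy',s,allow_pickle=True)
for q in boxes_of('wrist','knob_right_grip')[:2]: print(q['p'],q['point'])
E
```

```text
[ 0.4622 -0.2206  0.1801] [179.9599   0.0075  89.9002] [-11.3249  28.7335  44.2879 123.3335 -31.7447  39.6739  54.5668] [0.2551 0.7322 0.614 ]
t 19.4 shift [ 0.0021  0.0014 -0.2304] turn [0.0001 0.0003 0.0008] rows>= 1.8
0.81 [0.4404, -0.1557, 0.082]
```

View pics/m.png

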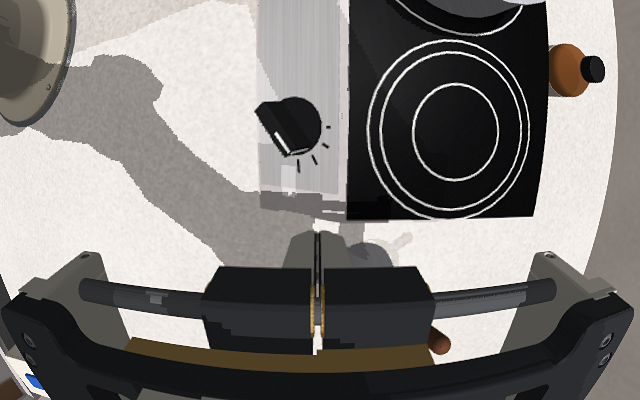

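Emit:
drive_tool(increments=[[[0.002,0,-0.1],[0,0,0],1],[[0.002,0,-0.18],[0,0,0],1],[[0.002,0,-0.23],[0,0,0],1],[[0.002,0,-0.23],[0,0,0],1],[[0.002,0.03,-0.23],[0,0,0],1],[[0.002,0.06,-0.23],[0,0,0],1],[[0.002,0.08,-0.23],[0,0,0],1],[[0.002,0.08,-0.23],[0,0,0],1]])

```text
time: 20.35
tool_pos: [0.464, -0.1868, 0.0886]
eef_rot: [180.0, -0.0, 89.9]
contact_force: [-0.2, -0.2, 0.3]
width: 0.007
finger_force: 0.0
```

Emit:
drive_tool(increments=[[[0,0.015,0],[0,0,0],1],[[0,0.025,0],[0,0,0],1],[[0,0.035,0],[0,0,0],1],[[0,0.035,0],[0,0,0],1]])

```text
time: 20.75
tool_pos: [0.4634, -0.1743, 0.0879]
eef_rot: [-180.0, 0.0, 89.7]
contact_force: [0.6, 0.2, -0.7]
width: 0.005
finger_force: 0.0
```

Emit:
drive_tool(increments=[[[0,0.01,0],[0,0,0],1],[[0,0.02,0],[0,0,0],1],[[0,0.02,0],[0,0,0],1]])

```text
time: 21.05
tool_pos: [0.4634, -0.1663, 0.0879]
eef_rot: [-180.0, 0.0, 89.7]
contact_force: [-0.3, -0.2, 0.7]
width: 0.002
finger_force: 0.0
```

```bash
python3 - <<'E'
from h import *
s=sensors.sense(); print(s['tool_pos'],s['contact_force'],s['moment'])
def wz(u,v,z,s): o,d=wray(u,v,s); return o+d*(z-o[2])/d[2]
m=np.load('m_s.npy',allow_pickle=True).item()
print('disc',wz(294,126,.068,m),'bar',wz(262,108,.09,m),wz(297,152,.1,m))
im=viewer.camera('wrist'); np.save('n.npy',im); g=im.mean(2)
x,y=wproj([.4404,-.156,.085],s); print(x,y)
for q in boxes_of('wrist','knob_right_grip')[:2]: print(q['p'],q['point'])
x,y=int(x),int(y)
# text thumbnail of knob neighbourhood
t=cv2.resize(g[max(0,y-45):y+45,x-60:x+60].astype(np.float32),(60,30),interpolation=cv2.INTER_AREA)
print('\n'.join(''.join(' .:-=+*#%@'[::-1][min(9,int(v/25.6))] for v in r) for r in t))
E
```

```text
[ 0.4634 -0.1663  0.0879] [-0.2625 -0.1657  0.6787] [-0.1351  0.0595  0.0115]
disc [ 0.4423 -0.1593  0.068 ] bar [ 0.4175 -0.1422  0.09  ] [ 0.4468 -0.1781  0.1   ]
277.1142715368685 226.39026718254786
0.65 [0.4388, -0.1503, 0.0841]
        .::::::::::::::-=*@@@@%%%@@@@#*=-:::::::::::::::::::
    ..  .::::::::::-==+%@@%%%%%%%%%%%@@@@*-:::::::::::::::::
        .::::::-===+#@@@@@%%%%%%%%%%%%%@@@%+-:::::::::::::::
        .::::=+*#%@@@@@@@@@%%%%%%%%%%%%%%@@@%+::::::::::::::
        .::-#%%@@@@@@@@@@@@@%%%%%%%%%%%%%%%%@@*:::::::::::::
        .+%@@@@@@@@@@@@@@@@@@%%%%%%%%%%%%%%%%@@*::::::::::::
.      :#@%%@@@@@@@@@@@@@@@@@@%%%%%%%%%%%%%%%%@@*:::::::::::
=-----+%@%%%%@@@@@@@@@@@@@@@@@@%%%%%%%%%%%%%%%%@@#::::::::::
=====%@%%%%%%%@@@@@@@@@@@@@@@@@@%%%%%%%%%%%%%%%%@@=:::::::::
====+%@@%%%%%%%@@@@@@@@@@@@@@@@@@@@@@@%%%%@@@@@@@@%+=-------
=====+%@%%%%%%%%@@@@@@@@@@@@@@@@@@@@@@@%@@@@@@@@@@@#********
======+%%%%%%%%%@@@@@@@@@@@@@@@@@@@@@@@%@@@@@@@@@@@%***++***
=======*%%%%%%@@@@@@@@@@@@@@@@@@@@@@@@@@@@@@@@@@@@@@#**++***
========+%%%%%@@@@@@@@@@@@@@@@@@@@@@@@@@@@@@@@@@@@@@#**++***
=========+@@@
[... 262 characters left out ...]
@@@@@@%#*********#@@%********
===========+**#@@@@@@@@@@@@@@@@@@@@@@***********#@@%********
===========+***#@@@%%@@@@@@@@@@@@@@@#***********#@%%********
===========+****#@@++#@@@@@@@@@@@@@@************#@%@********
===========++****#@@*+*@@@@@@@@@@@@#************#%%@********
===========++*****#@@*+*@@@@@@@@@@@*************#@%@********
=============+++++=*@@*+*@@@@@@@@@%*************#@%@********
====================*@@*+*@@@@@@@@**************#@%@********
=====================*@@*+*@@@@@@#**************#@%@********
=====================++@@*+*@@@@%***************#@%@********
=#####**********+++++++*@@*+*@@@%***************#@%@********
%@@@@@@@@@@@@@@@@@@@@@%%@@@%%@@@%%%%%%%%%%%%%%%*#@%@*#%%%%%%
```

Emit:
drive_tool(increments=[[[0,-0.06,0.01],[0,0,0],1],[[0,-0.12,0.01],[0,0,0],1],[[-0.02,-0.125,0],[0,0,0],1],[[-0.035,-0.125,-0.012],[0,0,0],1],[[-0.035,-0.125,-0.012],[0,0,0],1],[[-0.035,-0.09,-0.012],[0,0,0],1],[[-0.035,-0.06,-0.012],[0,0,0],1],[[-0.035,-0.06,-0.012],[0,0,0],1]])

```text
time: 21.95
tool_pos: [0.4512, -0.1908, 0.0838]
eef_rot: [179.8, 0.2, 89.8]
contact_force: [1.3, -6.7, 1.8]
width: 0.007
finger_force: 2.9
```

Emit:
drive_tool(increments=[[[0,0.01,0],[0,0,0],1],[[0,0.02,0],[0,0,0],1],[[0,0.03,0],[0,0,0],1]])

```text
time: 22.25
tool_pos: [0.4554, -0.1846, 0.0856]
eef_rot: [179.3, 0.7, 89.6]
contact_force: [8.3, -16.3, 10.8]
width: 0.001
finger_force: 7.3
```

Emit:
drive_tool(increments=[[[0,0.01,0],[0,0,0],1],[[0,0.02,0],[0,0,0],1],[[0,0.02,0],[0,0,0],1]])

```text
time: 22.55
tool_pos: [0.4529, -0.1752, 0.0846]
eef_rot: [179.6, 0.6, 89.6]
contact_force: [3.1, -17.8, 3.6]
width: 0.002
finger_force: 8.8
```

Emit:
drive_tool(increments=[[[0,0.008,0],[0,0,0],1],[[0,0.016,0],[0,0,0],1],[[0,0.016,0],[0,0,0],1]])

```text
time: 22.85
tool_pos: [0.453, -0.1747, 0.0848]
eef_rot: [179.4, 1.2, 89.3]
contact_force: [-0.2, -36.1, -4.0]
width: 0.008
finger_force: 18.1
```

```bash
cat >> h.py <<'E'
def thumb(im,x,y,hw=60,hh=45,W=60,H=30):
    x,y=int(x),int(y); g=im.mean(2); t=cv2.resize(g[max(0,y-hh):y+hh,max(0,x-hw):x+hw].astype(np.float32),(W,H),interpolation=cv2.INTER_AREA)
    print('\n'.join(''.join('@%#*+=-:. '[min(9,int(v/25.6))] for v in r) for r in t))
E
python3 - <<'E'
from h import *
s=sensors.sense(); im=viewer.camera('wrist'); print(s['tool_pos'],s['contact_force'])
x,y=wproj([.4404,-.156,.085],s); print(x,y); thumb(im,x,y)
E
```

```text
[ 0.453  -0.1747  0.0848] [ -0.1997 -36.0864  -3.9933]
293.5892397693385 215.43852569810218
......:::::::::::::::-+*%@@%%%%%%%%@@@%*=-::::::::::::::::::
:.....::::::::::::::+%@%%%%%%%%%%%%%%%@@@%*-::::::::::::::::
:.....::::::::::::-*%%%%%%%%%%%%%%%%%%%%%@@@+:::::::::::::::
......:::::::::::+%@%%%%%%%%%%%%%%%%%%%%%%%@@#-:::::::::::::
......::::::::::+%@%%%%%%%%%%%%%%%%%%%%%%%%%@@%+::::::::::::
......::::::::::*@%%%%%%%%%%%%%%%%%%%%%%%%%%%%@@#:::::::::::
..:...:::::::::*%%@%%%%%%%%%%%%%%%%%%%%%%%%%%%%@@+::::::::::
......:::.::::-%@%%%%%%%%%%%%%%%%%%%%%%%%%%%%%%%@@=:::::::::
.....::::.===-*%@@@%@%%%%%%%%%%%%%%%%%%%%%%%%%%%%@#-::::::::
.....::=+=+*#%@@@@@@@@@@@@@@@%%%%%%%%%%%%%%%%%%%%%@*::::::::
++++++++**%@@@@@@@@@@@@@@@@@@@@@@@@@@%%%%%%%%%%%%%@@-:::::::
+++++*#%@@@@@@@@@@@@@@@@@@@@@@@@@@@@@@@@@@@@@@@%%%@@=:::::::
++*#%@@@@@@@@@@@@@@@@@@@@@@@@@@@@@@@@@@@@@@@@@@@@@%@#==:::::
+#@%@@@@@@@@@@@@@@@@@@@@@@@@@@@@@@@@@@@@@@@@@@@@@@@@%**:::::
=#%%%%@@@@@@@@@@@@@@@@@@@@@@@@@@@@@@@@@@@@@@@@@@@@@@@**=**+-
+*%%%%@@@@@@@@@@@@@@@@@@@@@@@@@@@@@@@@@@@@@@@@@@%#@@%***#%%=
=*%%@@@@@@@@@@@@@@@@@@@@@@@@@@@@@@@@@@@@@@@@@@%*+*@@#***+*==
=*%@@@@@@@@@@@@@@@@@@@@@@@@@@@@@@@@@@@@@@@@@%*+*#@@@****+***
==%@@@@@@@@@@@@@@@@@@@@@@@@@@@@@@@@@@@@@@@%*+*#@@@@@****+***
==*@@@@@@@@@@@@@@@@@%++**#%%%@@@@@@@@@@@%#++*%@@@@@#****+***
=====+*#%%@@@@@@@@@@%#*+++++++**#%%@@@@#++*%@@###%#*****+===
========+**##%%@@@@@@@@@@%##*++++++++%%+*%@@#***********==--
=========+*+++****#%%@@@@@@@@@@@%%#**%@%@@@%***********#****
=========+**+++++++++***#%@@@%@@@@@@@@@@@@@%***********#%#**
=========+*******+++++++++*##***##%%@@%##@@%************##**
=========++************+++++************#@%@****************
============+++*************************#@%@*************===
============+====++++*******************#@%@*************+::
============+===+==+==++++**************#@%@**************-:
================+==+====++**************#@%@**************+-
```

Emit:
drive_tool(increments=[[[0,-0.03,0],[0,0,0],1],[[0,-0.08,0],[0,0,0],1],[[0,-0.08,0.08],[0,0,0],1],[[0,-0.08,0.18],[0,0,0],1],[[0,-0.08,0.25],[0,0,0],1],[[0,-0.08,0.25],[0,0,0],1],[[0,-0.08,0.25],[0,0,0],1]])

```text
time: 23.6
tool_pos: [0.45, -0.1945, 0.1832]
eef_rot: [179.9, -0.0, 89.9]
contact_force: [0.6, -0.2, -0.5]
width: 0.006
finger_force: 0.0
```

```bash
python3 - <<'E'
from h import *
s=sensors.sense(); im=viewer.camera('wrist'); print(s['time'],s['tool_pos'],s['contact_force'])
np.save('o.npy',im); np.save('o_s.npy',s,allow_pickle=True)
c=np.array([.445,-.158,.0625]); n=np.array([-.454,0,.891]); up=np.array([.891,0,.454]); rt=np.array([0,-1,0])
P=lambda u,r,h:wproj(c+u*up+r*rt+h*n,s).round()
x,y=P(0,0,24)
for th in(0,.2,.5,.9): print(th,'pointer end',P(.025*np.cos(th),.025*np.sin(th),.036),'tail',P(-.025*np.cos(th),-.025*np.sin(th),.036))
print('disc',P(0,0,.006)); print(x,y); x,y=P(0,0,.02); print('thumb centre',x,y); thumb(im,x,y,40,30)
E
```

```text
23.6 [ 0.45   -0.1945  0.1832] [ 0.5965 -0.1622 -0.453 ]
0 pointer end [317. 160.] tail [266. 156.]
0.2 pointer end [317. 166.] tail [267. 150.]
0.5 pointer end [314. 174.] tail [269. 142.]
0.9 pointer end [307. 182.] tail [275. 134.]
disc [308. 153.]
-381.0 588.0
thumb centre 300.0 155.0
       ................:::::-=+##%%%####*=-:::::::::::::::::
      ..................:-=#%@@@@%%%%@@@@@%*+-::::::::::::::
   ..  .................+#@@@%@%%%%%%%@%%%@@%%*=::::::::::::
    ..................-*%@@%%%%%%%%%@%@%%@%%%@@%+-::::::::::
     ...............:+%%%%@%%%%%@%%%@%@%%@@%%@%@@%=:::::::::
  .................:*%%%%%%%%@%%%%%%%%%@@%%%%%%%@@%+-:::::::
  ................:+%%%%%%%%%%@%%%%%%%%@@%%%%%@@%%@%+-::::::
.  ...............-%%%%%%%%%%@@@%%%@%@%%%%@%%%%%%%%@%=::::::
   ....::::::::.:-#%%%%%%%%@%%%%%%%%%%%%%%%%%%@%@%%%@#-:::::
   ....:::::::::-#@%%%%%%%%%%%%@%%%@%%@@@%%@%@@%@%%%@@*-::::
   ....:::::::==*%@@@@@@@@@@@@@%%%%@@%%%%%@%%%%%%%@%%@%+-:::
   ...::-=+*#%%@@@@@@@@@@@@@@@@@@@@@@@@@@@@@@@@@@@@@@%%*-:::
.. .-+#%@@@@@@@@@@@@@@@@@@@@@@@@@@@@@@@@@@@@@@@@@@@@@%@*-:::
.. .+@@%%%%%%%%%%
[... 319 characters left out ...]
--::.:...=%--+*#%%@@@@@%*-:::
 . .-+%%@@@@@@@@@@@@@%%@@@@@@@@@@@@%%%###%%@@@@@@@@@@@%=-:::
.. ...:::-=+******##%@@@@@@@@@@@@@%%%%%@%%@@@@@@@@%@@@*--:::
    ....:::-:::::.:-*@%%%%@@@@@@@@@@@@@@%@@@@%%%%%%@@%---:::
    ....::-----:::..=#%%%%%%%%%%%%@@@@@@@@@%@%%@%%%@%=::--::
    ....::-----:::...-*%%%%%%%%%%%%%%%@%%%%%@@%%%%@#=::-+%+-
    ....::-----:::....:=%%%%@@%%%@%@%@%%%%%%%%%@@%#=-::--*#%
    ....:::----:::......-*%@@@%%@%%@%%%@%%@%%%@@%+-::::--:-+
    ....:::----:::.......:-*#%@@@%@%%%%%%@%@@@#+-::::::--:::
    ....:::----:::..........-=*#%@@@@@@@%%%#*=-::::::::---::
.   ....::------::..........:::-++++****+=-:::--==-::::---::
    ....:::------:..........::--::::----::::----*%+::::---::
```

Emit:
drive_tool(increments=[[[0,0,0.1],[0,0,0.05],1],[[0,0.05,0.2],[0,0,0.12],1],[[0,0.16,0.2],[0,0,0.19],1],[[0,0.28,0.2],[0,0,0.26],1],[[0,0.4,0.2],[0,0,0.33],1],[[0,0.52,0.2],[0,0,0.4],1],[[-0.01,0.64,0.2],[0,0,0.47],1],[[-0.025,0.75,0.2],[0,0,0.54],1]])

```text
time: 24.45
tool_pos: [0.4383, 0.1064, 0.2621]
eef_rot: [-179.9, -0.1, 154.9]
contact_force: [0.4, 0.1, -0.6]
width: 0.005
finger_force: 0.0
```

```bash
python3 - <<'E'
from h import *
print(sensors.sense()['tool_pos'],sensors.sense()['eef_rot']); go([.385,.218,.2],down(180))
E
```

```text
[0.4383 0.1064 0.2621] [-179.9433   -0.0561  154.9293]
t 24.45 shift [-0.1333  0.2789 -0.1553] turn [ 0.0004 -0.0006  0.2089] rows>= 2.9
```

Emit:
drive_tool(increments=[[[-0.03,0.1,0],[0,0,0.07],1],[[-0.08,0.18,-0.05],[0,0,0.14],1],[[-0.125,0.26,-0.1],[0,0,0.209],1],[[-0.125,0.267,-0.15],[0,0,0.209],1],[[-0.125,0.267,-0.15],[0,0,0.209],1],[[-0.125,0.267,-0.15],[0,0,0.209],1]])

```text
time: 25.05
tool_pos: [0.3891, 0.2097, 0.2026]
eef_rot: [-179.9, -0.1, 179.5]
contact_force: [0.5, -0.5, 0.1]
width: 0.007
finger_force: 0.0
```

```bash
python3 - <<'E'
from h import *
s=sensors.sense(); im=viewer.camera('wrist'); print(s['time'],s['tool_pos'],s['eef_rot'],s['joints'].round(0))
np.save('p.npy',im); np.save('p_s.npy',s,allow_pickle=True)
for q in boxes_of('wrist','knob_left_grip')[:3]: print(round(q['p'],2),np.round(q['point'],4),wproj(q['point'],s))
c=np.array([.445,.191,.0625]); n=np.array([-.454,0,.891]); up=np.array([.891,0,.454]); rt=np.array([0,-1,0])
P=lambda u,r,h:wproj(c+u*up+r*rt+h*n,s).round()
for th in(0,.4,.8,1.2,1.5): print(th,'pointer end',P(.025*np.cos(th),.025*np.sin(th),.036),'tail',P(-.025*np.cos(th),-.025*np.sin(th),.036))
print('disc',P(0,0,.006)); x,y=P(0,0,.02); print(x,y); thumb(im,x,y,48,36,64,32)
go([.385,.218,.072],down(180))
E
```

```text
25.05 [0.3891 0.2097 0.2026] [-179.8984   -0.081   179.5145] [-55.  18.  24. 129. -12.  35.  68.]
0.92 [0.4234 0.1877 0.0799] [295.5912 221.3951]
0.55 [0.4369 0.0687 0.0651] [192.1647 227.0799]
0 pointer end [298. 258.] tail [298. 206.]
0.4 pointer end [288. 256.] tail [308. 208.]
0.8 pointer end [280. 250.] tail [317. 214.]
1.2 pointer end [274. 241.] tail [322. 223.]
1.5 pointer end [273. 234.] tail [324. 230.]
disc [300. 234.]
299.0 233.0
------------::::::---------------******+------------------------
------------::::::------------==+*******=-----------------------
------------::::::-----------=***********+----------------------
-----------::::::::--------==*************=---------------------
-----------:::::::::------+****************+--------------------
-----------:::::::::---=++**####%%%##******+--------------------
-----------::::::::---+**#%%@@@@@@@@@@%%%%#+--------------------
-----------::::::::--+*%@@@@@@@@@@@@@@@@@@@#+-------------------
-----------:::::::-++#%@@@@@@@@@@@@@@@@@@@@@%+------------------
-----------:::::::=*%@@@@@@@@@@@@@@@@@@@@@@@@%+-----------------
----
[... 804 characters left out ...]
*##*####*#****%@@@%#**#*#*#*####*##*
::::::::::::::-+*-:=*%%%##***##**##****#**%@@@%##*#*#*#*#**#**#*
::::::::::::=*%+::::=#%%#*****#*#*#*#*##**%@%@%#***##*##******##
:::::::::::-+=::::::::=+#*#**##*****##*#**%%#@%#####**##**##*###
:::::::::::::::::::::::*#*##*#***#*###****@%#@%#*****#*#***###**
::::::::::::::::::::::=*#*##*****#**#*##**@%#@%#**#***##*#*####*
::::::::::::::::::::::*##*###****##*#**#**@%#@%#***#*#*#**#***#*
:::::::::::::::::::::=##*####**#*#*#*###**@%%@%#**#*###***##*#*#
::::::::::::::::::::-*#*******************@%#@%#****************
######******++++++++*#####################@%#@%#################
t 25.15 shift [-0.0124  0.0206 -0.3289] turn [0.     0.0003 0.0045] rows>= 2.6
```

Emit:
drive_tool(increments=[[[-0.0125,0.02,-0.1],[0,0,0.0045],1],[[-0.0125,0.02,-0.2],[0,0,0.0045],1],[[-0.0125,0.02,-0.3],[0,0,0.0045],1],[[-0.0125,0.02,-0.328],[0,0,0.0045],1],[[-0.0125,0.02,-0.328],[0,0,0.0045],1],[[0.0,0.02,-0.328],[0,0,0.0045],1],[[0.012,0.02,-0.328],[0,0,0.0045],1],[[0.012,0.02,-0.328],[0,0,0.0045],1]])

```text
time: 25.95
tool_pos: [0.396, 0.2189, 0.0732]
eef_rot: [179.9, 0.2, -179.9]
contact_force: [0.9, -0.6, -0.2]
width: 0.008
finger_force: 0.0
```

Emit:
drive_tool(increments=[[[0.01,0,0],[0,0,0],1],[[0.02,0,0],[0,0,0],1],[[0.03,0,0],[0,0,0],1],[[0.03,0,0],[0,0,0],1]])

```text
time: 26.35
tool_pos: [0.4016, 0.2185, 0.0718]
eef_rot: [-179.9, -0.5, -179.8]
contact_force: [-13.5, 4.9, 8.9]
width: 0.008
finger_force: 6.6
```

Emit:
drive_tool(increments=[[[0.01,0,0],[0,0,0],1],[[0.018,0,0],[0,0,0],1],[[0.018,0,0],[0,0,0],1]])

```text
time: 26.65
tool_pos: [0.4031, 0.2191, 0.0715]
eef_rot: [-179.9, -1.1, -179.6]
contact_force: [-28.7, 12.0, 14.6]
width: 0.004
finger_force: 14.5
```

```bash
python3 - <<'E'
from h import *
s=sensors.sense(); im=viewer.camera('wrist'); print(s['tool_pos'],s['contact_force'],s['moment'])
x,y=wproj([.43,.191,.084],s); print(x,y,im.shape); thumb(im,x,y,66,48,66,32)
E
```

```text
[0.4031 0.2191 0.0715] [-28.7428  11.983   14.6285] [ 2.4256  6.3169 -0.2972]
269.65645683592777 291.86529918076144 (400, 640, 3)
***************+==========+****************************#@%@*******
***************+==========+****************************#@%@*******
***************+==========+****************************#@%@*******
----------=====-==========+*****########***************#@%@*******
-------:--:::::....-====++*#%%@@@@@@@@@@@#*************#@%@*******
:::::::--------....-===+*%@@@@@@@@@@@@@@%**************#@%@*******
---::::::::::::....-==*#@@@@@@@@@@@@@@@@#**************#@%@*******
:::::::-+======-::+++#@@@@@@@@@@@@@@@@@%***************#@%@*******
-------*@@@@@@@@%%@%@@@@@@@@@@@@@@@@@@@%%%%%%%%%%%%%%%#%%#@##%%%%%
------*@@@@@@@@@@@@@@@@@@@@@@@@@@@@@@@@@@@@@@@@@@@@@@@#%%#@#%@@@@@
-----+@@@@@@@@@@@@@@@@@@@@@@@@@@@@@@@@@@@@@@@@@@@@@@@@#%%#@#%@@@@@
----=%@@@@@@@@@@@@@@@@@@@@@@@@@@@@@@@@@@@@@@@@@@@@@@@@#%%#@#%@@@@@
--:=%@@@@@@@@@@@@@@@@@@@@@@@@@@@@@@@@@@@@@@@@@@@@@@@@@#%%#@#%@@@@@
--+%@@@@@@@@@@@@@@@@@@@@@@@@@@@@@@@@@@@@@@@@@@@@@@@@@@#%%*@#%@@@@@
-+%@@@@@@@@@@@@@@@@@@@@@@@@@@@@@
[... 473 characters left out ...]
@@@@@@@@@@@@@@@@@%##%%%##@@@@@
@@@@@@@@@@@@@@@@@@@@@@@@@@@@@@@@@@@@@@@@@@@@@@@@@@@@@%##%%%##@@@@@
@@@@@@@@@@@@@@@@@@@@@@@@@@@@@@@@@@@@@@@@@@@@@@@@@@@@@%##%%%##@@@@@
@@@@@@@@@@@@@@@@@@@@@@@@@@@@@@@@@@@@@@@@@@@@@@@@@@@@@%##%%%##@@@@@
@@@@@@@@@@@@@@@@@@@@@@@@@@@@@@@@@@@@@@@@@@@@@@@@@@@@@%##%%%##@@@@@
#@@@@@@@@@@@@@@@@@@@@@@@@@@@@@@@@@@@@@@@@@@@@@@@@@@@@%##%%%##@@@@@
+@@@@@@@@@@@@@@@@@@@@@@@@@@@@@@@@@@@@@@@@@@@@@@@@@@@@%##++*##@@@@@
:%@@@@@@@@@@@@@@@@@@@@@@@@@@@@@@@@@@@@@@@@@@@@@@@@@@@%#*--=##@@@@@
.*@@@@@@@@@@@@@@@@@@@@@@@@@@@@@@@@@@@@@@@@@@@@@@@@@@@%#*--=##@@@@@
.=@@@@@@@@@@@@@@@@@@@@@@@@@@@@@@@@@@@@@@@@@@@@@@@@@@@%#*-:-##@@@@@
..%@@@@@@@@@@@@@@@@@@@@@@@@@@@@@@@@@@@@@@@@@@@@@@@@@@@%=---*%@@@@@
```

Emit:
drive_tool(increments=[[[-0.03,0,0],[0,0,0],1],[[-0.055,0,0],[0,0,0],1],[[-0.06,-0.05,0],[0,0,0],1],[[-0.06,-0.1,0],[0,0,0],1],[[-0.06,-0.1,0],[0,0,0],1],[[-0.06,-0.1,0],[0,0,0],1]])

```text
time: 27.3
tool_pos: [0.3901, 0.1784, 0.0721]
eef_rot: [180.0, 0.1, -180.0]
contact_force: [-0.3, 0.1, 0.4]
width: 0.005
finger_force: 0.0
```

Emit:
drive_tool(increments=[[[0.01,0.01,0],[0,0,0],1],[[0.02,0.02,0],[0,0,0],1],[[0.03,0.03,0],[0,0,0],1],[[0.035,0.04,0],[0,0,0],1],[[0.035,0.04,0],[0,0,0],1]])

```text
time: 27.8
tool_pos: [0.4034, 0.1952, 0.0718]
eef_rot: [-180.0, -0.0, -179.8]
contact_force: [-1.4, 0.3, 0.7]
width: 0.007
finger_force: 0.7
```

Emit:
drive_tool(increments=[[[0.005,0.012,0],[0,0,0],1],[[0.012,0.022,0],[0,0,0],1],[[0.018,0.03,0],[0,0,0],1],[[0.018,0.03,0],[0,0,0],1]])

```text
time: 28.2
tool_pos: [0.4111, 0.207, 0.072]
eef_rot: [180.0, 0.0, -179.9]
contact_force: [-3.3, 0.1, 2.3]
width: 0.005
finger_force: 1.1
```

Emit:
drive_tool(increments=[[[0.006,0,0],[0,0,0],1],[[0.012,0,0],[0,0,0],1],[[0.012,0,0],[0,0,0],1]])

```text
time: 28.5
tool_pos: [0.4124, 0.2069, 0.0719]
eef_rot: [180.0, -0.3, -179.8]
contact_force: [-12.2, 4.7, 8.2]
width: 0.007
finger_force: 5.9
```

Emit:
drive_tool(increments=[[[0.006,0.005,0],[0,0,0],1],[[0.012,0.01,0],[0,0,0],1],[[0.012,0.01,0],[0,0,0],1]])

```text
time: 28.8
tool_pos: [0.4127, 0.208, 0.0713]
eef_rot: [-179.8, -0.8, -179.8]
contact_force: [-20.2, -3.2, 9.8]
width: 0.006
finger_force: 10.2
```

Emit:
drive_tool(increments=[[[-0.03,0,0],[0,0,0],1],[[-0.07,0,0],[0,0,0],1],[[-0.08,0,0.05],[0,0,0],1],[[-0.06,0.02,0.15],[0,0,0],1],[[-0.05,0.03,0.32],[0,0,0],1],[[-0.05,0.03,0.32],[0,0,0],1],[[-0.05,0.03,0.32],[0,0,0],1]])

```text
time: 29.5
tool_pos: [0.4026, 0.2239, 0.2028]
eef_rot: [179.7, 0.4, -179.9]
contact_force: [-0.1, -0.2, 0.2]
width: 0.003
finger_force: 0.0
```

```bash
python3 - <<'E'
from h import *
s=sensors.sense(); im=viewer.camera('wrist'); print(s['time'],s['tool_pos'],s['eef_rot'])
c=np.array([.445,.191,.0625]); n=np.array([-.454,0,.891]); up=np.array([.891,0,.454]); rt=np.array([0,-1,0])
P=lambda u,r,h:wproj(c+u*up+r*rt+h*n,s).round()
for th in(.8,1.2,1.5): print(th,'pointer end',P(.025*np.cos(th),.025*np.sin(th),.036),'tail',P(-.025*np.cos(th),-.025*np.sin(th),.036))
x,y=P(0,0,.02); print(x,y); thumb(im,x,y,48,36,64,32)
E
```

```text
29.5 [0.4026 0.2239 0.2028] [ 179.7267    0.3798 -179.8667]
0.8 pointer end [263. 236.] tail [301. 200.]
1.2 pointer end [258. 227.] tail [306. 208.]
1.5 pointer end [256. 219.] tail [308. 216.]
284.0 219.0
::------------------:::-----------------------------------------
.:--------------------------------------------------------------
::--------------------------------------------------------------
::--------------------------------------------------------------
::--------------=====---========***********+--------------------
::------------=++**+++++++***########******+--------------------
::------------+****++++++*#%@@@@@@@@@@%%#**+=-------------------
:-----------=+*****++++#%@@@@@@@@@@@@@@@@%#**=------------------
:-----------=+*****++*%@@@@@@@@@@@@@@@@@@@@@%+------------------
:-------------+*****%@@@@@@@@@@@@@@@@@@@@@@@@#=-----------------
:-------------+****%@@@@@@@@@@@@@@@@@@@@@@@@@@#=----------------
:-------------+***%@@@@@@@@@@@@@@@@@@@@@@@@@@@@#=---------------
:-------------*###@@@@@@@@@@@@@@@@@@@@@@@@@@@@@@*---------------
:------------=#%%%%%%%%@@@@@@@@@@@@@@%@@@@@@@@@@
[... 486 characters left out ...]
---=#%%%%%%%%%%%%%%%%%%%%%%%%%%%##****=---+****++=
:-----------------+%@%%%%%%%%%%%%%%%%%%%%%###*******#####*******
:-------------=+*-:=%%%%%%%%%%%%%%%%%%%##***********%%#@#*******
::----------+*#*=:.:-*%%%%%%%%%%%%%%%#**************%%#@#*******
::---------=#+--::...:=*%%%%%%%%%%%%#***************%%#@#*******
::::::::::::::::::::::::=*#%%%%%%%%%#***************%%#@%*******
:::::::::::::::::::::::-:::-=+######****************%%#@%*******
::::::::::::::::::::::**::::::-----*****************%%#@%*******
:::::::::::::::::::::=#-::::::--+=+*****************%%#@%*******
:::::::::::::::::::::--::::::::-%#******************%%#@%*******
:::::::::::::::::::::::::::::::-=+#*****************%%#@%*******
```

```bash
python3 - <<'E'
from h import *
o=np.load('l.npz'); o2=np.load('k.npz')
Cs=np.array((241,195))/3.3+[244,156]; Ds=(np.array((602,155))-[396,0])/3.3+[306,157]; new={}
for c,p in(('scene',Cs),('side',Ds)):
    im=viewer.camera(c); x,y=p.round().astype(int); T=o2[c][y-12:y+13,x-11:x+12]; S=im[y-30:y+31,x-30:x+31]
    _,v,_,l=cv2.minMaxLoc(cv2.matchTemplate(S,T,cv2.TM_CCOEFF_NORMED)); new[c]=p+[l[0]-19,l[1]-18]; print(c,v,l)
print(tri(new['scene'],new['side']))
s=sensors.sense(); print(s['time'],s['contact_force'])
E
```

```text
scene 0.9825060367584229 (19, 18)
side 0.7627244591712952 (19, 18)
(array([0.5897, 0.0136, 0.1905]), np.float64(0.20886552674326708))
29.65 [-0.8178  0.3112  0.2754]
```

The pan and lid haven't moved, both knobs are at their stops, and the arm is clear. Handing in.

```bash
python3 -c "
from h import *
print(ctrl.finish_job())"
```

```text
the job is handed in; nothing more can be done
None
```

I handed the job in at about 30 s, with no verdict returned: the covered pan measured within about 3 mm of the middle ring's centre, its knob pushed to the off stop and the kettle's to the full stop; I viewed 11 pictures, one over the limit of 10.

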